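Feed the bench block through the sprung flap of the dust box

ROBOT

A 7-joint arm with a two-finger parallel gripper is mounted at the origin on the work surface. World frame = base frame: x ahead of the robot, y to its left, z up, the work surface at z = 0. Lengths are in m, angles in rad, forces in N, time in s.
With the tool pointing down it reaches from about 0.4 to 0.875 m from the base axis. Payload 19.3 kg.
Tool frame: the origin (TCP) lies at the very end of the fingers, on their centre line; the grasp point (between the pads) lies 19 mm behind it (bot.pinch_z is the distance from the TCP to the grasp point, in m); y points along the fingers, x is the direction in which the jaws open and shut, and the axes are right-handed (so a half turn about y gives the same grasp; the last joint's range is limited). The gripper opens to 85 mm and grips with 20 to 120 N. Pads are 22 mm wide; open, the fingers measure 114 mm over their backs; the gripper's body (76 mm by 85 mm) begins 54 mm behind the grasp point. The pads swing forward as they close: fully open they stand 13 mm farther back than shut.
Start: joints at [1.061, 0.521, -0.036, 1.599, 0.021, 1.021, -0.113], TCP at [0.266, -0.566, 0.231] pointing down, gripper open.
Joint ranges: [-2.91, 2.91], [-0.3, 2.13], [-1.5, 1.42], [0.17, 2.43], [-1.26, 4.41], [0.16, 1.93], [-2.52, 2.52]. Speed limits (rad/s): [1.89, 1.89, 2.39, 2.39, 3.01, 3.01, 3.01].

INTERFACE

Orientations are given as [roll, pitch, yaw] about the fixed x, y, z axes, in that order (R = Rz(yaw) Ry(pitch) Rx(roll)).
In Python, from workcell import bot gives the robot as it stands. The module is installed in compiled form; this text tells all that it offers.
- The arm moves only by the tool arm_command, never from a script. Its argument "moves" is a list of rows, each an object of numbers: "rx", "ry", "rz": the turn, a rotation vector about the tool's x, y, z in rad; "x", "y", "z": the shift along the tool's x, y, z in cm; "gripper": the opening, from -1 (shut) to 1 (fully open). In form: [{"rx": .., "ry": .., "rz": .., "x": .., "y": .., "z": .., "gripper": ..}, ...]. A call has 1 to 5 rows; each row is the pose to reach, as a shift and turn from the pose commanded when the call began, along the tool's axes at that moment; what a row does not reach only later rows make up. A row lasts 1/12 s, in which the tool goes at most 41.7 mm and 7.16 degrees, less where a joint would pass 70% of its speed; a pose out of reach is approached as far as the arm can. A call with a gripper value outside its range is refused whole. The fingers move at their own pace and stop on an object; "squeeze" is the grip in N (left out, the last holds). Time passes only in rows, so rows that repeat a pose let the fingers close. It gives the time, the measured TCP pose, the force and the opening at its end, in the units of the state.
- bot.observe(): the state, without advancing time (a new reading comes with each control period).
- bot.grab_frame(name): name is "side" or "top"; returns (picture, depth): 420x560x3 uint8, red, green, blue; 420x560 float32, m along the optical axis (not along the pixel's ray), 0 where there is no reading.
- bot.camera_model(name): a dict with "vfov" (degrees; the focal length in pixels is half the picture's height over the tangent of half this angle, whatever the lens; pixels are square), "cx", "cy" (the principal point, pixels), "extrinsics" (4x4, takes a point from camera to world coordinates). Camera axes: x right, y down, z forward; pixel columns grow to the right and rows downward; lengths in m; the calibration is good to about 2 mm. A picture is of the moment at which its call begins. camera_model takes no time and is no camera call.
- bot.job_done(): hands the job in, once; it reports no verdict.
Trained networks look in the newest picture that a camera, given by its name, has taken for a name from the list of things; names that differ only in an ending like _2 or _b are one class to them, and where a whole thing is asked for, a point or a joint stands for the part that bears it (a point fixed in the world has none). Each returns a list of dicts, best first, with "p" (0 to 1); they miss things now and then, are a little off and sometimes report something else, mostly with a low value. They report only what shows in the picture. A call takes as long as a camera call.
- bot.spot_in(name, camera): "box" ([left, top, right, bottom] in pixels, round what is visible of it).
- bot.masks_of(name, camera): "mask" (420x560 bool, what is visible of it) and "box" ([left, top, right, bottom] in pixels, round what is visible of it).
The state is a dict: "clock": time; "qpos": joint angles; "qd": joint speeds; "joint_efforts": joint torques, N m; "position": TCP position; "tool_rot": TCP orientation; "force": force on the tool from outside, world axes, zero at the start; "moment": the same for the moment, N m; "grip_width": finger opening in m.
Only numpy, scipy, OpenCV 4.12 (cv2) and the standard library are available. Lean on these libraries where they do the work, as an engineer would, in place of code of your own. Each camera call takes 0.05 s, during which the arm holds its last target.

TASK

With the push bar, slowly and gently slide the steel bench block through the sprung flap of the dust box until it beds lightly against the sprung stop at the far end; the stop may give a little but must not be rammed. Never touch the block with the gripper itself and do not force it if it rubs. Then draw the bar right out so that the flap shuts behind the block and leave the bar lying on the bench, without disturbing the other things.

Things in the scene. Friction and masses are not known exactly. Their poses are not given: they have to be found in the camera images.
- doorway (a point): Point on the bench under the flap, mid-doorway in the front wall of the dust box; x axis level, straight into the box; z up. Box: bottomless grey sheet steel with a clear window on top, fixed; 235 long, 136 wide, 96 high. Doorway 68 wide, 53 high. The bench top is the floor of the lane.
- rail_mouth (a point): Point on the bench in the middle of the lane's flared mouth, 145 before the doorway, axes as the doorway's. Two fixed steel rails, 14 high, 68 apart, run from 70 before the doorway to the box's far end; from 145 to 70 before the doorway they taper from about 110 apart to 68.
- flap (a joint): Aluminium flap 64 wide, 44 tall, hinged at its top edge 52 above the bench; 0 rad = shut, upright; grows as its lower edge swings into the box (to 1.35). Opens inward only; spring and weight shut it: about 1 N at the lower edge to start, 3 N at 0.9 rad; slippery plastic lower edge. It rides over block, then bar, and shuts once the bar is drawn out.
- stop_pad (a joint): Travel (m) of the sprung stop in the box: upright rubber pad, 50 wide, 5 to 25 above the bench, mid-lane. 0 = untouched, grows as pressed inward: 1.2 N per mm, no preload, end 16 mm. Its untouched face is 125 to 165 behind the doorway point, different each time and not measured: find it by feel. Light = 1 to 9 mm pressed; over 10 is rammed.
- block_center (a point): Centre of the bench block, plain steel 60 x 60 x 22 high, corners rounded, with four 20 mm copper discs flush in its top; faces 30 from the point, underside 11 below. x axis = its way of travel, z up. Starts in the flared mouth, askew; the bar must not push it with over 25 N. About 0.6 kg; 2 to 6 N to slide. After pushing, its friction holds it against the pad, still slightly pressed.
- pusher_grip (a point): Grip point of the push bar (0.25 kg, flat on the bench): in its upright wooden handle, 24 x 24 square, 76 tall, 50 above the underside. x axis = along the bar to its nose, z up. The steel bar, 14 wide, 16 high, runs from the handle's foot to a nose plate 40 wide, 12 long, 16 high; its flat front is 210 ahead of the handle's axis.
- pusher_nose (a point): Middle of the flat front of the push bar's nose plate, 8 above the bar's underside, 210 ahead of the handle's axis; axes as the grip point's.
- hammer: Bystander: a hammer lying on the bench, 240 long; origin under its middle. Leave alone.
- jar: Bystander: amber glass jar, 56 across, 75 tall; origin at the centre of its underside. Leave alone.
- bowl: Bystander: steel bowl, 100 across, 40 tall; origin at the centre of its underside. Leave alone.
- block: The bench block as a whole; origin at the centre of its underside.
- pusher: The push bar as a whole; origin under the handle's axis.

How it is judged:
By the outcome, as a careful person would: the job done as asked, in the order asked, and still so for the second after the job is handed in, with the robot touching nothing.
It also fails if it takes over 72 s, if anything falls off the work surface, if the arm or the gripper's body presses on something with over 40 N, if the wrist force passes 120 N, or if a joint passes its speed limit or range.

## Working session

There is one attempt and no reset: what is moved stays moved. The work goes in short steps, Python scripts to look and compute and a tool call to move; the robot and the scene stay as the last step left them, time stands still between calls to the robot, and variables do not carry over. Pictures are saved under pics/ and viewed, and the job is handed in when it is done.

Besides the shell and the picture viewer there is one more tool, called after ">>>" as name(argument=value, ...) on one line, values as JSON. arm_command: Moves the arm, as the interface text tells. Its arguments: {"type":"object","properties":{"moves":{"type":"array"},"squeeze":{"type":"number"}},"required":["moves"]}

```bash
mkdir -p pics; ls; python3 - <<'E'
from workcell import bot
import cv2,numpy as np
print(bot.observe())
for n in("side","top"):
    p,d=bot.grab_frame(n)
    cv2.imwrite(f"pics/{n}0.png",p[:,:,::-1]); np.save(f"pics/{n}0d.npy",d)
    m=bot.camera_model(n);print(n,m)
print(bot.pinch_z)
E
```

```text
pics
{'clock': 0.0, 'qpos': array([ 1.06079965,  0.52202543, -0.03632257,  1.59995931,  0.02122838,
        1.02112294, -0.11277828]), 'qd': array([ 3.83682023e-04, -1.52632320e-03, -1.02920118e-05,  1.61459164e-03,
       -7.58986890e-04,  6.06823109e-04, -2.22304729e-03]), 'joint_efforts': array([ 3.94699919e-04, -9.27101827e+01,  1.97934575e+00, -3.69922149e+01,
        1.76330935e-02,  8.52133351e-03,  4.06969298e-05]), 'position': array([ 0.26591806, -0.56525267,  0.23073612]), 'tool_rot': array([-1.57090318e+00,  1.12428186e-03, -1.13097820e+00]), 'force': array([ 0.24394335,  0.30404748, -0.92791532]), 'moment': array([-0.00321037, -0.00219555, -0.01853626]), 'grip_width': 0.08578280103931925}
side {'vfov': 44.5794949823455, 'cx': 286.15670950264297, 'cy': 205.73630575225624, 'extrinsics': array([[-0.9880704 , -0.10426231,  0.11334128,  0.48865591],
       [-0.15273105,  0.56902591, -0.8080116 ,  0.89964076],
       [ 0.01975103, -0.81568308, -0.57816175,  0.7259961 ],
       [ 0.        ,  0.        ,  0.        ,  1.        ]])}
top {'vfov': 57.70089064922633, 'cx': 285.66633045454574, 'cy': 213.46985006742364, 'extrinsics': array([[-0.00688206, -0.98318378,  0.18248916,  0.42786426],
       [-0.99995633,  0.00561246, -0.00747269, -0.03653701],
       [ 0.00632281, -0.18253261, -0.98317947,  0.94354889],
       [ 0.        ,  0.        ,  0.        ,  1.        ]])}
0.0187
```

View pics/side0.png

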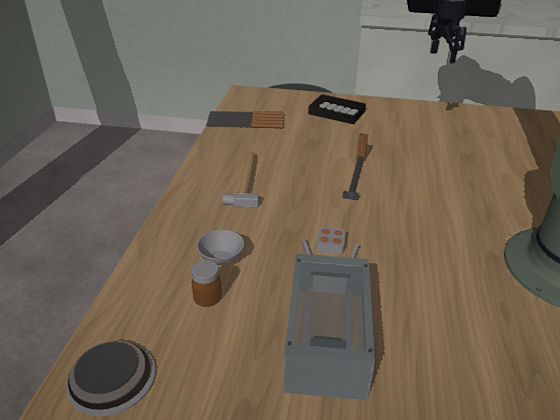

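View pics/top0.png

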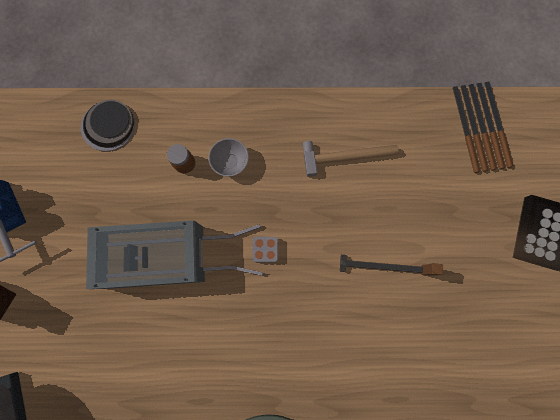

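```bash
cat > h.py <<'E'
from workcell import bot
import cv2,numpy as np
def cam(n):
    m=bot.camera_model(n); f=210/np.tan(np.radians(m['vfov']/2)); return f,m['cx'],m['cy'],np.array(m['extrinsics'])
def pts(n,us,vs,ds):
    f,cx,cy,E=cam(n); us=np.asarray(us,float);vs=np.asarray(vs,float)
    c=np.stack([(us-cx)/f*ds,(vs-cy)/f*ds,ds],-1); return c@E[:3,:3].T+E[:3,3]
def onplane(n,u,v,z):
    f,cx,cy,E=cam(n); r=E[:3,:3]@np.array([(u-cx)/f,(v-cy)/f,1.]); t=(z-E[2,3])/r[2]; return E[:3,3]+t*r
def proj(n,P):
    f,cx,cy,E=cam(n); c=(np.asarray(P)-E[:3,3])@E[:3,:3]; return c[...,:2]/c[...,2:]*f+[cx,cy]
E
python3 - <<'E'
from h import *
for cam_ in("top","side"):
    p,d=bot.grab_frame(cam_)
    for n in("block","pusher","pusher_grip","pusher_nose","flap","doorway","stop_pad","hammer","jar","bowl"):
        try:r=bot.masks_of(n,cam_)
        except Exception as e: print(n,e);continue
        for q in r[:2]:
            m=q['mask'];v,u=np.nonzero(m);P=pts(cam_,u,v,d[v,u]);P=P[d[v,u]>0]
            if len(P)<3: print(cam_,n,q['p'],q['box'],len(P));continue
            print(cam_,n,round(q['p'],2),q['box'],len(P),np.median(P,0).round(4),P.min(0).round(3),P.max(0).round(3))
            np.save(f"pics/{cam_}_{n}.npy",P) if q is r[0] else 0
E
```

```text
top block 0.68 [252.9, 234.1, 276.4, 263.4] 636 [0.5118 0.0093 0.023 ] [ 0.482 -0.022 -0.002] [0.546 0.04  0.028]
top block 0.35 [342.4, 257.0, 443.7, 273.9] 672 [ 0.4671 -0.3142  0.0174] [ 0.449 -0.394 -0.001] [ 0.494 -0.174  0.08 ]
top pusher 0.82 [342.5, 258.0, 443.6, 274.4] 705 [ 0.4671 -0.3022  0.0174] [ 0.447 -0.394 -0.002] [ 0.496 -0.174  0.08 ]
top pusher_grip 0.91 [341.2, 256.6, 445.0, 275.6] 780 [ 0.4671 -0.3068  0.0174] [ 0.447 -0.396 -0.002] [ 0.497 -0.174  0.08 ]
top pusher_grip 0.23 [87.1, 219.6, 258.8, 287.5] 7526 [0.4958 0.2649 0.0962] [ 0.422  0.022 -0.004] [0.585 0.45  0.102]
top pusher_nose 0.92 [340.1, 252.2, 441.0, 277.4] 770 [ 0.4673 -0.3021  0.0173] [ 0.448 -0.396 -0.002] [ 0.497 -0.175  0.08 ]
top doorway 0.81 [87.9, 220.0, 259.9, 288.7] 7735 [0.495  0.2629 0.0961] [ 0.422  0.014 -0.004] [0.581 0.45  0.102]
top jar 0.93 [166.3, 144.1, 191.7, 173.6] 585 [0.7273 0.209  0.074 ] [0.708 0.188 0.   ] [0.774 0.239 0.08 ]
top jar 0.72 [84.4, 220.1, 265.2, 286.6] 7615 [0.4942 0.2638 0.0961] [ 0.422  0.014 -0.003] [0.58  0.416 0.102]
top bowl 0.79 [206.6, 135.0, 247.2, 
[... 577 characters left out ...]
0.87 [344.4, 130.3, 368.1, 202.1] 611 [ 0.4668 -0.3143  0.0148] [ 0.446 -0.552 -0.005] [ 0.497 -0.166  0.078]
side doorway 0.89 [284.9, 237.6, 371.7, 398.3] 11960 [0.4927 0.3389 0.0943] [ 0.414 -0.003 -0.004] [0.582 0.404 0.1  ]
side stop_pad 0.23 [343.3, 136.0, 369.2, 204.3] 594 [ 0.4658 -0.3228  0.015 ] [ 0.44  -0.552 -0.005] [ 0.496 -0.166  0.078]
side hammer 0.75 [221.2, 149.9, 260.3, 206.1] 848 [ 0.7462 -0.1102  0.0218] [ 0.698 -0.328 -0.003] [ 0.795 -0.085  0.031]
side jar 0.96 [189.0, 260.6, 221.5, 307.0] 1161 [0.7298 0.234  0.0514] [0.707 0.192 0.   ] [0.76  0.246 0.078]
side bowl 0.95 [196.9, 231.2, 246.4, 265.2] 1274 [0.7423 0.0813 0.0238] [ 0.69   0.048 -0.001] [0.806 0.15  0.043]
```

```bash
python3 - <<'E'
import cv2
a=cv2.imread('pics/top0.png')[190:310,70:290];cv2.imwrite('pics/c1.png',cv2.resize(a,None,fx=3.6,fy=3.6,interpolation=2))
a=cv2.imread('pics/top0.png')[230:300,320:480];cv2.imwrite('pics/c2.png',cv2.resize(a,None,fx=5,fy=5,interpolation=2))
a=cv2.imread('pics/side0.png')[220:400,270:390];cv2.imwrite('pics/c3.png',cv2.resize(a,None,fx=3.3,fy=3.3,interpolation=2))
E
```

```text
(no output)
```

View pics/c1.png

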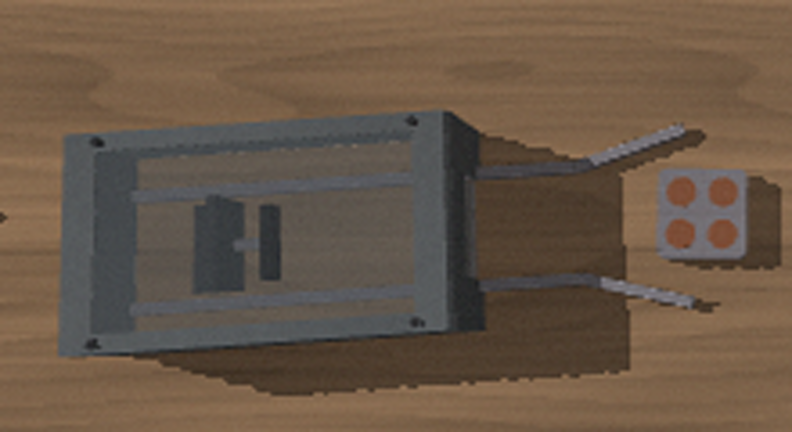

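View pics/c2.png

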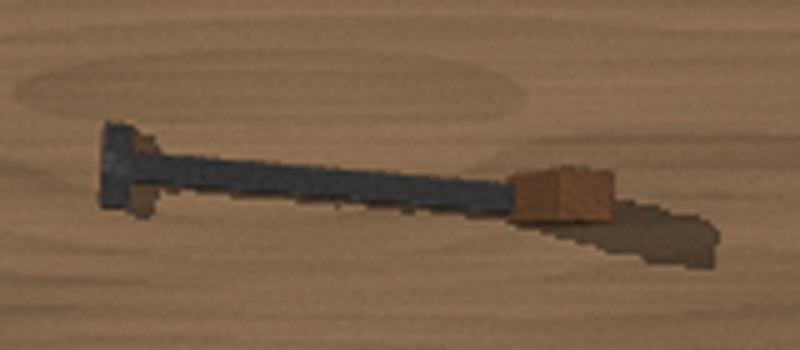

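View pics/c3.png

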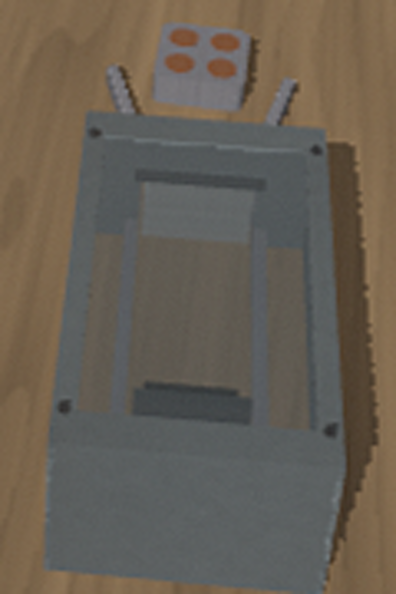

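```bash
python3 - <<'E'
from h import *
import scipy
d=np.load('pics/top0d.npy'); v,u=np.mgrid[0:420,0:560]
P=pts("top",u.ravel(),v.ravel(),d.ravel()); P=P[d.ravel()>0]
# bench z calibration
tab=P[(abs(P[:,2])<.01)&(P[:,0]>.3)&(P[:,0]<.8)&(abs(P[:,1])<.4)]; print('bench',np.median(tab[:,2]))
# box top
b=P[(P[:,2]>.088)&(P[:,2]<.104)&(P[:,1]>-.0)&(P[:,1]<.5)&(P[:,0]>.38)&(P[:,0]<.62)]
r=cv2.minAreaRect((b[:,:2]*1000).astype(np.float32));print('box',r,cv2.boxPoints(r))
# block top
b=P[(abs(P[:,2]-.022)<.006)&(abs(P[:,1]-.01)<.05)&(abs(P[:,0]-.51)<.05)]
r=cv2.minAreaRect((b[:,:2]*1000).astype(np.float32));print('block',r,len(b),b.mean(0));print(cv2.boxPoints(r))
# rails
b=P[(abs(P[:,2]-.014)<.004)&(P[:,1]<.12)&(P[:,1]>-.04)&(P[:,0]>.4)&(P[:,0]<.6)]
print('rail',b[np.argsort(b[:,1])][::6].round(3))
# bar
b=P[(P[:,2]>.01)&(P[:,2]<.022)&(P[:,0]>.42)&(P[:,0]<.53)&(P[:,1]>-.36)&(P[:,1]<-.2)]
k=np.polyfit(b[:,1],b[:,0],1);print('bar line x=',k,len(b))
b=P[(P[:,2]>.01)&(P[:,2]<.022)&(P[:,0]>.42)&(P[:,0]<.53)&(P[:,1]>-.2)&(P[:,1]<-.12)]
print('nose',b.min(0),b.max(0),b.mean(0),cv2.minAreaRect((b[:,:2]*1000).astype(np.float32)))
b=P[(P[:,2]>.068)&(P[:,2]<.085)&(P[:,0]>.40)&(P[:,0]<.53)&(P[:,1]>-.5)&(P[:,1]<-.3)]
print('handle',b.min(0),b.max(0),b.mean(0),len(b),cv2.minAreaRect((b[:,:2]*1000).astype(np.float32)))
E
```

```text
bench 0.0008836735493525372
box ((496.3427429199219, 278.733154296875), (136.2431640625, 240.61831665039062), 3.5389504432678223) [[420.92474 394.60794]
 [435.7774  154.44847]
 [571.76074 162.85837]
 [556.9081  403.01782]]
block ((508.76715087890625, 18.085630416870117), (78.19918060302734, 97.20821380615234), 86.32465362548828) 620 [0.51149442 0.00958482 0.0229247 ]
[[457.7566   -17.817877]
 [554.7649   -24.049206]
 [559.7777    53.989136]
 [462.7694    60.220467]]
rail [[ 0.541 -0.01   0.017]
 [ 0.45   0.017  0.016]
 [ 0.455  0.022  0.014]
 [ 0.455  0.024  0.016]
 [ 0.452  0.026  0.018]
 [ 0.567  0.027  0.013]
 [ 0.564  0.029  0.017]
 [ 0.569  0.032  0.014]
 [ 0.564  0.035  0.015]
 [ 0.457  0.036  0.014]
 [ 0.455  0.038  0.014]
 [ 0.46   0.041  0.017]
 [ 0.462  0.043  0.017]
 [ 0.567  0.045  0.013]
 [ 0.562  0.047  0.014]
 [ 0.565  0.049  0.013]
 [ 0.559  0.052  0.015]
 [ 0.559  0.054  0.016]
 [ 0.557  0.056  0.016]
 [ 0.465  0.058  0.014]
 [ 0.467  0.06   0.018]
 [ 0.56   0.062  0.015]
 [ 0.552  0.064  0.015]
 [ 0.554  0.066  0.017]
 [ 0.557  0.069  0.013]
 [ 0.555  0.071  0.014]

[... 314 characters left out ...]
 0.545  0.103  0.014]
 [ 0.547  0.105  0.017]
 [ 0.545  0.108  0.015]
 [ 0.465  0.109  0.013]
 [ 0.47   0.111  0.015]
 [ 0.467  0.113  0.016]
 [ 0.465  0.115  0.016]
 [ 0.545  0.117  0.016]
 [ 0.545  0.12   0.016]]
bar line x= [0.09055129 0.49471249] 397
nose [ 0.45821839 -0.19826278  0.01055041] [ 0.49680354 -0.17365668  0.02081219] [ 0.47745273 -0.18400105  0.01667579] ((477.3363037109375, -186.911376953125), (23.308303833007812, 38.808860778808594), 84.06005859375)
handle [ 0.44801466 -0.39739135  0.0691877 ] [ 0.47286107 -0.37221873  0.08080242] [ 0.459686   -0.38340301  0.07623194] 127 ((460.02032470703125, -384.1739196777344), (24.098047256469727, 23.835418701171875), 83.8221435546875)
```

```bash
python3 - <<'E'
from h import *
for n,roi in(("top",(230,270,245,285)),("side",(220,260,310,355))):
    p=cv2.imread(f'pics/{n}0.png').astype(float)[:,:,::-1]
    r0,r1,c0,c1=roi; sub=p[r0:r1,c0:c1]; w=np.clip(sub[:,:,0]-sub[:,:,2]*1.0-35,0,None)
    bw=(sub[:,:,0]/(sub[:,:,2]+1)>1.65).astype(np.uint8)
    k,l,s,c=cv2.connectedComponentsWithStats(bw)
    C=[]
    for i in range(1,k):
        if 15<s[i,4]<90: 
            X=onplane(n,c[i,0]+c0,c[i,1]+r0,.022); C.append(X); print(n,s[i,4],(c[i]+[c0,r0]).round(1),X.round(4))
    C=np.array(C)
    if len(C)==4: 
        r=cv2.minAreaRect((C[:,:2]*1000).astype(np.float32)); print(r,C.mean(0))
# stop pad
for u,v in((142,247),(142,268),(148,247),(148,268)): print('pad',onplane('top',u,v,.025).round(4))
for nn in('box',):pass
d=np.load('pics/top0d.npy'); print(d[258,120:200].round(3))
# predicted overlays
ax=np.array([-.0618,.998,0]);lat=np.array([.998,.0618,0]);D=np.array([.5036,.161,0])
for cam_ in('top','side'):
    p=cv2.imread(f'pics/{cam_}0.png')
    def line(a,b): 
        q=proj(cam_,np.array([a,b]));cv2.polylines(big,[np.round((q+.5)*4).astype(int)],False,(0,0,255),1)
    big=cv2.resize(p,None,fx=4,fy=4,interpolation=cv2.INTER_CUBIC);up=np.array([0,0,1])
    for s in(-1,1):
        line(D-.07*ax+s*.034*lat+.014*up,D+.235*ax+s*.034*lat+.014*up)
        line(D-.07*ax+s*.034*lat+.014*up,D-.145*ax+s*.055*lat+.014*up)
        line(D+s*.068*lat+.096*up,D+.235*ax+s*.068*lat+.096*up)
    for t in(0,.235): line(D-.068*lat+.096*up+t*ax,D+.068*lat+.096*up+t*ax)
    q=proj(cam_,D).astype(int)*4
    x,y=q; o=big[max(0,y-250):y+300, max(0,x-520):x+280] if cam_=='top' else big[max(0,y-300):y+300,max(0,x-400):x+400]
    cv2.imwrite(f'pics/ov_{cam_}.png',o)
E
```

```text
top 47 [258.9 242.8] [0.5271 0.0218 0.022 ]
top 46 [270.5 242.8] [ 0.5267 -0.0062  0.022 ]
top 50 [258.6 254.5] [0.4988 0.0224 0.022 ]
top 49 [270.3 254.4] [ 0.4987 -0.0059  0.022 ]
((512.767822265625, 8.060651779174805), (28.24900245666504, 28.259227752685547), 89.23765563964844) [0.51283514 0.00803644 0.022     ]
side 35 [346.2 235.6] [0.479  0.0043 0.022 ]
side 33 [325.4 231. ] [ 0.5258 -0.0037  0.022 ]
side 29 [337.6 232.6] [ 0.4985 -0.0031  0.022 ]
side 33 [324.  238.8] [0.5263 0.0244 0.022 ]
side 35 [336.4 240.1] [0.4991 0.0241 0.022 ]
side 22 [334.2 254.5] [0.5002 0.0727 0.022 ]
pad [0.5183 0.3027 0.025 ]
pad [0.4682 0.2996 0.025 ]
pad [0.5182 0.2883 0.025 ]
pad [0.4681 0.2853 0.025 ]
[0.84  0.84  0.843 0.843 0.84  0.841 0.842 0.84  0.841 0.843 0.842 0.84
 0.84  0.844 0.842 0.843 0.84  0.843 0.84  0.843 0.841 0.843 0.842 0.842
 0.84  0.842 0.843 0.841 0.843 0.842 0.842 0.842 0.839 0.841 0.841 0.841
 0.839 0.841 0.84  0.845 0.842 0.841 0.839 0.844 0.841 0.841 0.841 0.844
 0.842 0.842 0.842 0.84  0.842 0.843 0.841 0.843 0.84  0.842 0.844 0.841
 0.841 0.843 0.843 0.842 0.843 0.842 0.839 0.843 0.842 0.839 0.841 0.844
 0.842 0.841 0.846 0.846 0.854 0.862 0.874 0.903]
```

View pics/ov_top.png

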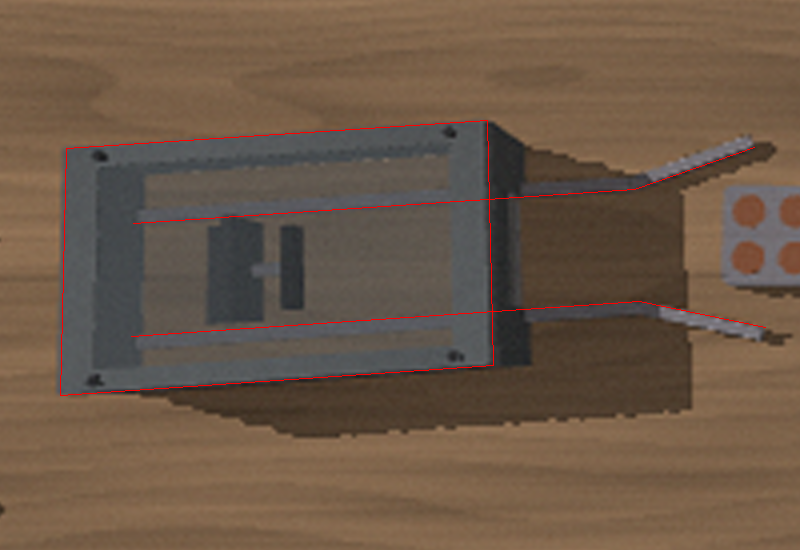

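View pics/ov_side.png

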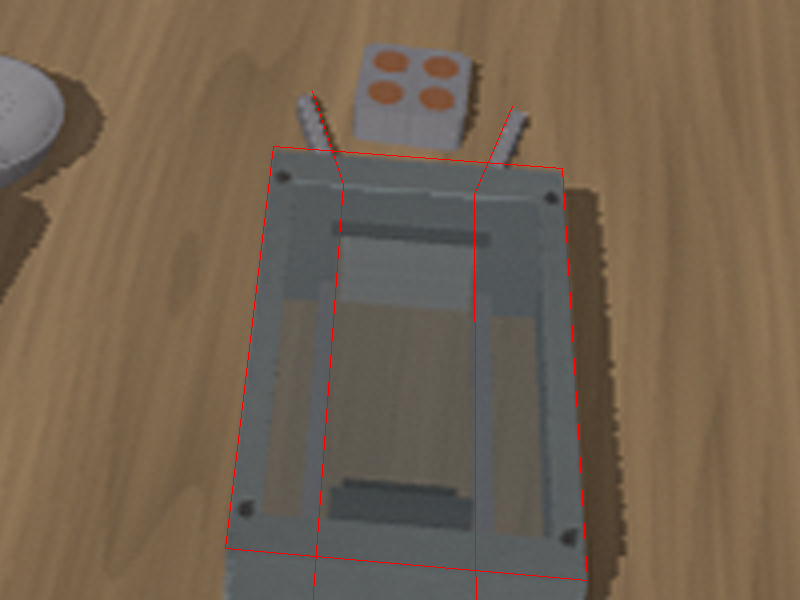

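```bash
cat >> h.py <<'E'
from scipy.spatial.transform import Rotation as Ro
def cmd(pos,yawdeg,show=True):
    s=bot.observe(); R=Ro.from_euler('xyz',s['tool_rot']); T=Ro.from_euler('xyz',[-np.pi/2,0,np.radians(yawdeg)])
    sh=R.inv().apply(np.array(pos)-s['position'])*100; rv=(R.inv()*T).as_rotvec()
    print('shift cm',sh.round(2),'rot',rv.round(4),'clock',round(s['clock'],2),'F',s['force'].round(2),'w',round(s['grip_width'],4))
    print('pos',s['position'].round(4),'yaw',np.degrees(s['tool_rot']).round(2),'q',s['qpos'].round(2))
E
python3 - <<'E'
from h import *
cmd([.460,-.384,.15],-95.2)
E
```

```text
shift cm [-8.17  8.13 25.27] rot [-0.      0.5306  0.    ] clock 1.2 F [ 0.64  0.36 -0.09] w 0.0853
pos [ 0.2661 -0.5655  0.2313] yaw [-90.   -0.  -64.8] q [ 1.06  0.52 -0.04  1.6   0.02  1.02 -0.11]
```

>>> arm_command(moves=[{"x":-8.17,"y":8.13,"z":25.27,"ry":0.5306,"gripper":1},{"x":-8.17,"y":8.13,"z":25.27,"ry":0.5306,"gripper":1},{"x":-8.17,"y":8.13,"z":25.27,"ry":0.5306,"gripper":1},{"x":-8.17,"y":8.13,"z":25.27,"ry":0.5306,"gripper":1},{"x":-8.17,"y":8.13,"z":25.27,"ry":0.5306,"gripper":1}])

```text
invalid input at $.moves[0]: expected keys rx, ry, rz, x, y, z, gripper
```

```bash
python3 - <<'E'
from h import *
cmd([.460,-.384,.15],-95.2)
E
```

```text
shift cm [-8.17  8.13 25.27] rot [-0.      0.5306  0.    ] clock 1.2 F [ 0.64  0.36 -0.09] w 0.0853
pos [ 0.2661 -0.5655  0.2313] yaw [-90.   -0.  -64.8] q [ 1.06  0.52 -0.04  1.6   0.02  1.02 -0.11]
```

>>> arm_command(moves=[{"rx":0,"ry":0.53,"rz":0,"x":-8.2,"y":8.1,"z":25.3,"gripper":1},{"rx":0,"ry":0.53,"rz":0,"x":-8.2,"y":8.1,"z":25.3,"gripper":1},{"rx":0,"ry":0.53,"rz":0,"x":-8.2,"y":8.1,"z":25.3,"gripper":1},{"rx":0,"ry":0.53,"rz":0,"x":-8.2,"y":8.1,"z":25.3,"gripper":1},{"rx":0,"ry":0.53,"rz":0,"x":-8.2,"y":8.1,"z":25.3,"gripper":1}])

```text
clock: 1.62
position: [0.4114, -0.429, 0.1707]
tool_rot: [-1.571, -0.0, -1.669]
force: [0.8, -0.6, 0.2]
grip_width: 0.0855
```

```bash
python3 - <<'E'
from h import *
cmd([.460,-.384,.15],-95.2)
E
```

```text
shift cm [-4.96  2.07  4.4 ] rot [-0.0002 -0.0079  0.0003] clock 1.62 F [ 0.82 -0.58  0.17] w 0.0855
pos [ 0.4114 -0.429   0.1707] yaw [-8.999e+01 -2.000e-02 -9.565e+01] q [ 0.66  0.54  0.06  1.75 -0.04  0.85 -0.92]
```

>>> arm_command(moves=[{"rx":0,"ry":0,"rz":0,"x":-3,"y":1.2,"z":2.7,"gripper":1},{"rx":0,"ry":0,"rz":0,"x":-3,"y":1.2,"z":2.7,"gripper":1},{"rx":0,"ry":0,"rz":0,"x":-3,"y":1.2,"z":2.7,"gripper":1}])

```text
clock: 1.87
position: [0.4416, -0.4006, 0.1584]
tool_rot: [-1.571, 0.001, -1.656]
force: [-0.4, -0.5, 0.1]
grip_width: 0.0852
```

```bash
python3 - <<'E'
from h import *
cmd([.460,-.384,.10],-95.2)
E
```

```text
shift cm [-1.8   5.84  1.69] rot [ 0.0007  0.0052 -0.0012] clock 1.87 F [-0.43 -0.48  0.1 ] w 0.0852
pos [ 0.4416 -0.4006  0.1584] yaw [-9.004e+01  7.000e-02 -9.490e+01] q [ 0.6   0.56  0.06  1.75 -0.04  0.83 -0.98]
```

>>> arm_command(moves=[{"rx":0,"ry":0.005,"rz":0,"x":-1.8,"y":3,"z":1.7,"gripper":1},{"rx":0,"ry":0.005,"rz":0,"x":-1.8,"y":5.8,"z":1.7,"gripper":1},{"rx":0,"ry":0.005,"rz":0,"x":-1.8,"y":5.8,"z":1.7,"gripper":1},{"rx":0,"ry":0.005,"rz":0,"x":-1.8,"y":5.8,"z":1.7,"gripper":1}])

```text
clock: 2.2
position: [0.457, -0.3874, 0.1009]
tool_rot: [-1.573, 0.0, -1.667]
force: [-0.1, -0.5, 1.3]
grip_width: 0.0854
```

```bash
python3 - <<'E'
from h import *
cmd([.460,-.384,.031],-95.2)
p,d=bot.grab_frame('top');cv2.imwrite('pics/t1.png',cv2.resize(p[200:320,320:500,::-1],None,fx=4,fy=4))
p,d=bot.grab_frame('side');cv2.imwrite('pics/s1.png',cv2.resize(p[60:240,290:450,::-1],None,fx=3.3,fy=3.3))
E
```

```text
shift cm [-0.36  6.99  0.28] rot [ 0.0022 -0.0057 -0.0004] clock 2.2 F [-0.13 -0.46  1.34] w 0.0854
pos [ 0.457  -0.3874  0.1009] yaw [-9.013e+01  2.000e-02 -9.553e+01] q [ 0.57  0.65  0.05  1.78 -0.05  0.72 -1.02]
```

View pics/t1.png

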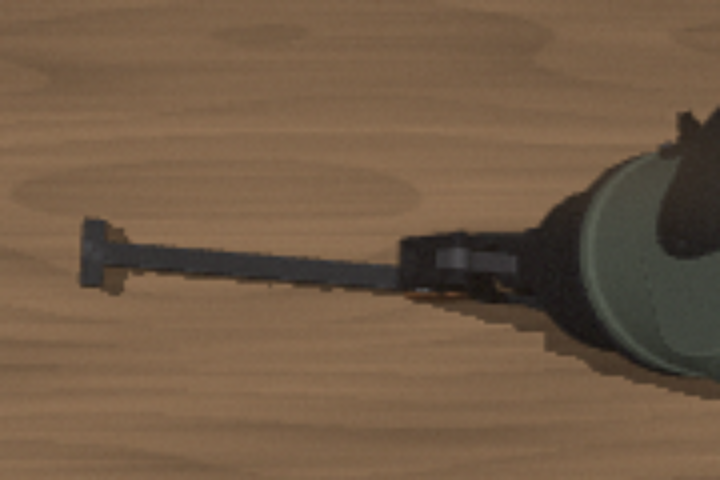

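View pics/s1.png

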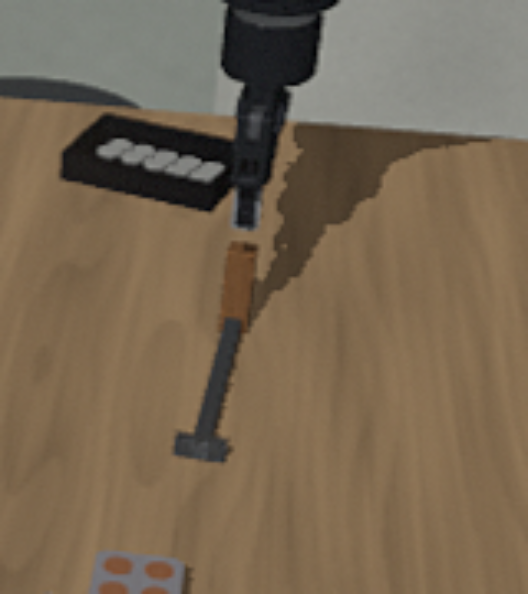

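```bash
python3 - <<'E'
from h import *
cmd([.460,-.384,.031],-95.2)
E
```

```text
shift cm [-0.45  7.17  0.16] rot [-0.001  -0.0064  0.0013] clock 2.3 F [ 0.09 -0.57  0.25] w 0.0855
pos [ 0.4579 -0.3882  0.1027] yaw [-8.994e+01 -8.000e-02 -9.556e+01] q [ 0.57  0.64  0.05  1.77 -0.05  0.72 -1.02]
```

>>> arm_command(moves=[{"rx":0,"ry":0,"rz":0,"x":-0.4,"y":2,"z":0.2,"gripper":1},{"rx":0,"ry":0,"rz":0,"x":-0.4,"y":4,"z":0.2,"gripper":1},{"rx":0,"ry":0,"rz":0,"x":-0.4,"y":6,"z":0.2,"gripper":1},{"rx":0,"ry":0,"rz":0,"x":-0.4,"y":7,"z":0.2,"gripper":1},{"rx":0,"ry":0,"rz":0,"x":-0.4,"y":7,"z":0.2,"gripper":1}])

```text
clock: 2.72
position: [0.4601, -0.3832, 0.0306]
tool_rot: [-1.572, 0.0, -1.667]
force: [-0.1, -0.4, -1.0]
grip_width: 0.0851
```

>>> arm_command(moves=[{"rx":0,"ry":0,"rz":0,"x":0,"y":0,"z":0,"gripper":1}])

```text
clock: 2.8
position: [0.4609, -0.3835, 0.0322]
tool_rot: [-1.57, -0.001, -1.667]
force: [-0.3, 0.2, 0.2]
grip_width: 0.0852
```

```bash
python3 - <<'E'
from h import *
cmd([.460,-.384,.031],-95.2)
E
```

```text
shift cm [ 0.06  0.12 -0.08] rot [-0.0006 -0.0052  0.0006] clock 2.8 F [-0.28  0.15  0.18] w 0.0852
pos [ 0.4609 -0.3835  0.0322] yaw [-8.997e+01 -3.000e-02 -9.550e+01] q [ 0.57  0.75  0.04  1.8  -0.05  0.59 -1.03]
```

Grip.

>>> arm_command(moves=[{"rx":0,"ry":0,"rz":0,"x":0,"y":0.1,"z":0,"gripper":-1},{"rx":0,"ry":0,"rz":0,"x":0,"y":0.1,"z":0,"gripper":-1},{"rx":0,"ry":0,"rz":0,"x":0,"y":0.1,"z":0,"gripper":-1},{"rx":0,"ry":0,"rz":0,"x":0,"y":0.1,"z":0,"gripper":-1},{"rx":0,"ry":0,"rz":0,"x":0,"y":0.1,"z":0,"gripper":-1}], squeeze=60)

```text
clock: 3.22
position: [0.461, -0.3829, 0.0305]
tool_rot: [-1.57, -0.0, -1.666]
force: [-0.5, -4.3, 2.0]
grip_width: 0.0255
```

>>> arm_command(moves=[{"rx":0,"ry":0,"rz":0,"x":0,"y":0,"z":0,"gripper":-1},{"rx":0,"ry":0,"rz":0,"x":0,"y":0,"z":0,"gripper":-1},{"rx":0,"ry":0,"rz":0,"x":0,"y":0,"z":0,"gripper":-1}], squeeze=60)

```text
clock: 3.47
position: [0.4611, -0.383, 0.0306]
tool_rot: [-1.57, -0.0, -1.666]
force: [-0.3, 1.0, 6.4]
grip_width: 0.0234
```

```bash
python3 - <<'E'
from h import *
cmd([.460,-.384,.031],-95.2)
p,d=bot.grab_frame('side');cv2.imwrite('pics/s2.png',cv2.resize(p[60:240,290:450,::-1],None,fx=3.3,fy=3.3))
E
```

```text
shift cm [ 0.11 -0.04 -0.1 ] rot [-0.0007 -0.0045  0.0005] clock 3.47 F [-0.29  0.98  6.35] w 0.0234
pos [ 0.4611 -0.383   0.0306] yaw [-8.996e+01 -3.000e-02 -9.546e+01] q [ 0.57  0.75  0.04  1.8  -0.05  0.59 -1.03]
```

View pics/s2.png

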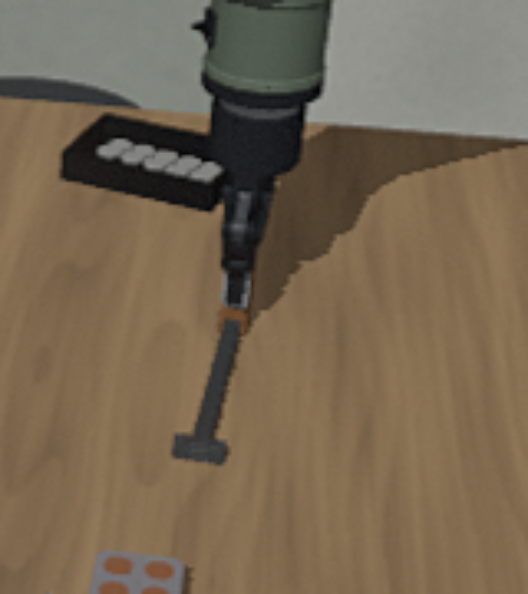

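>>> arm_command(moves=[{"rx":0,"ry":0,"rz":0,"x":0,"y":-0.1,"z":0,"gripper":-1},{"rx":0,"ry":0,"rz":0,"x":0,"y":-0.2,"z":0,"gripper":-1},{"rx":0,"ry":0,"rz":0,"x":0,"y":-0.3,"z":0,"gripper":-1},{"rx":0,"ry":0,"rz":0,"x":0,"y":-0.3,"z":0,"gripper":-1}])

```text
clock: 3.85
position: [0.4608, -0.3827, 0.0332]
tool_rot: [-1.571, 0.0, -1.666]
force: [-0.1, 0.5, -2.4]
grip_width: 0.0236
```

```bash
python3 - <<'E'
from h import *
cmd([.5296,-.2596,.034],-86.46)
E
```

```text
shift cm [-12.91  -0.08   5.68] rot [ 0.     -0.1569 -0.    ] clock 3.85 F [-0.13  0.5  -2.37] w 0.0236
pos [ 0.4608 -0.3827  0.0332] yaw [-90.     0.   -95.45] q [ 0.57  0.75  0.04  1.8  -0.05  0.59 -1.03]
```

>>> arm_command(moves=[{"rx":0,"ry":-0.03,"rz":0,"x":-2.6,"y":-0.05,"z":1.1,"gripper":-1},{"rx":0,"ry":-0.06,"rz":0,"x":-5.2,"y":-0.05,"z":2.3,"gripper":-1},{"rx":0,"ry":-0.1,"rz":0,"x":-7.8,"y":-0.05,"z":3.4,"gripper":-1},{"rx":0,"ry":-0.13,"rz":0,"x":-10.4,"y":-0.05,"z":4.5,"gripper":-1},{"rx":0,"ry":-0.157,"rz":0,"x":-12.9,"y":-0.05,"z":5.7,"gripper":-1}])

```text
clock: 4.27
position: [0.5301, -0.2583, 0.0335]
tool_rot: [-1.571, 0.0, -1.507]
force: [0.5, -0.4, -2.8]
grip_width: 0.0233
```

>>> arm_command(moves=[{"rx":0,"ry":0,"rz":0,"x":0,"y":0,"z":0,"gripper":-1},{"rx":0,"ry":0,"rz":0,"x":0,"y":0,"z":0,"gripper":-1}])

```text
clock: 4.43
position: [0.5307, -0.258, 0.0335]
tool_rot: [-1.571, 0.001, -1.506]
force: [0.7, -1.2, -2.6]
grip_width: 0.0231
```

```bash
python3 - <<'E'
from h import *
cmd([.5296,-.2596,.034],-86.46)
p,d=bot.grab_frame('top');cv2.imwrite('pics/t3.png',cv2.resize(p[190:310,230:390,::-1],None,fx=5,fy=5,interpolation=2));np.save('pics/t3d.npy',d)
v,u=np.mgrid[0:420,0:560]
P=pts("top",u.ravel(),v.ravel(),d.ravel()); P=P[d.ravel()>0]
b=P[(P[:,2]>.011)&(P[:,2]<.026)&(P[:,0]>.46)&(P[:,0]<.57)&(P[:,1]>-.18)&(P[:,1]<-.075)]
k=np.polyfit(b[:,1],b[:,0],1);print('bar line x=',k,len(b))
b=P[(P[:,2]>.011)&(P[:,2]<.026)&(P[:,0]>.47)&(P[:,0]<.56)&(P[:,1]>-.07)&(P[:,1]<-.03)]
print('nose',b.min(0),b.max(0),b.mean(0))
p,d=bot.grab_frame('side');cv2.imwrite('pics/s3.png',cv2.resize(p[130:310,270:430,::-1],None,fx=3.3,fy=3.3))
E
```

```text
shift cm [ 0.15 -0.05 -0.12] rot [-0.0003  0.0029 -0.0005] clock 4.43 F [ 0.73 -1.22 -2.64] w 0.0231
pos [ 0.5307 -0.258   0.0335] yaw [-8.998e+01  3.000e-02 -8.629e+01] q [ 0.34  0.74  0.02  1.82 -0.03  0.58 -1.13]
bar line x= [-0.06966051  0.5120943 ] 263
nose [ 0.49714055 -0.06819556  0.01603554] [ 0.53622723 -0.04637211  0.02377991] [ 0.51666514 -0.05599729  0.0196271 ]
```

View pics/t3.png

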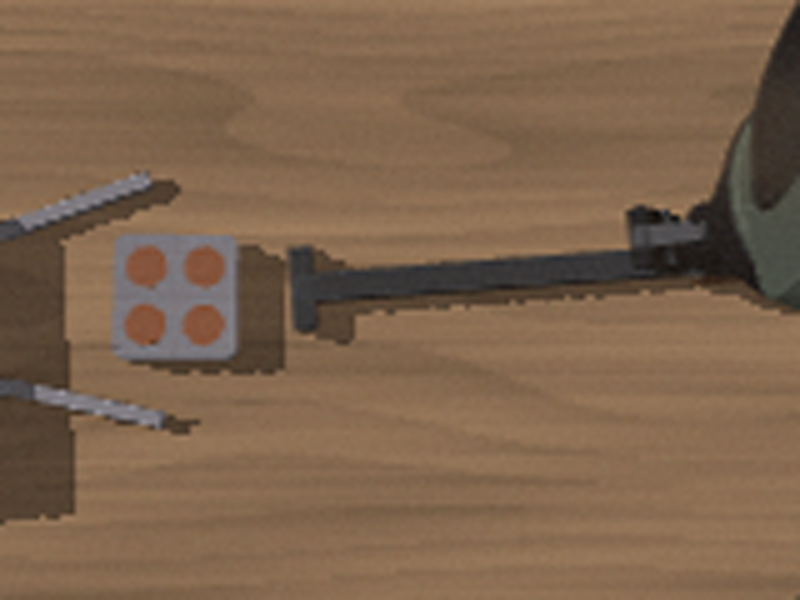

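View pics/s3.png

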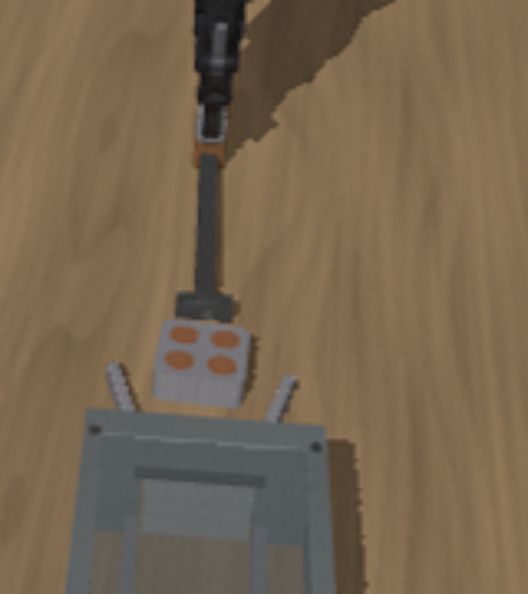

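>>> arm_command(moves=[{"rx":0,"ry":0.003,"rz":0,"x":-0.4,"y":0.03,"z":0,"gripper":-1},{"rx":0,"ry":0.003,"rz":0,"x":-0.8,"y":0.07,"z":0,"gripper":-1},{"rx":0,"ry":0.003,"rz":0,"x":-1.2,"y":0.1,"z":0,"gripper":-1},{"rx":0,"ry":0.003,"rz":0,"x":-1.5,"y":0.1,"z":0,"gripper":-1},{"rx":0,"ry":0.003,"rz":0,"x":-1.8,"y":0.1,"z":0,"gripper":-1}])

```text
clock: 4.95
position: [0.5286, -0.2414, 0.0326]
tool_rot: [-1.571, 0.0, -1.512]
force: [0.2, 0.1, -2.4]
grip_width: 0.0237
```

>>> arm_command(moves=[{"rx":0,"ry":0,"rz":0,"x":-0.2,"y":0,"z":0,"gripper":-1},{"rx":0,"ry":0,"rz":0,"x":-0.4,"y":0,"z":0,"gripper":-1},{"rx":0,"ry":0,"rz":0,"x":-0.6,"y":0,"z":0,"gripper":-1},{"rx":0,"ry":0,"rz":0,"x":-0.8,"y":0,"z":0,"gripper":-1},{"rx":0,"ry":0,"rz":0,"x":-1.0,"y":0,"z":0,"gripper":-1}])

```text
clock: 5.37
position: [0.5282, -0.2319, 0.0327]
tool_rot: [-1.57, -0.0, -1.512]
force: [1.3, -3.5, -3.3]
grip_width: 0.0231
```

>>> arm_command(moves=[{"rx":0,"ry":0,"rz":0,"x":-0.25,"y":0,"z":0,"gripper":-1},{"rx":0,"ry":0,"rz":0,"x":-0.5,"y":0,"z":0,"gripper":-1},{"rx":0,"ry":0,"rz":0,"x":-0.75,"y":0,"z":0,"gripper":-1},{"rx":0,"ry":0,"rz":0,"x":-1.0,"y":0,"z":0,"gripper":-1},{"rx":0,"ry":0,"rz":0,"x":-1.25,"y":0,"z":0,"gripper":-1}])

```text
clock: 5.78
position: [0.5273, -0.2191, 0.0326]
tool_rot: [-1.571, -0.0, -1.512]
force: [-0.2, -3.9, -2.5]
grip_width: 0.0233
```

```bash
cat >> h.py <<'E'
D=np.array([.5036,.160,0]);AX=np.array([-.0618,.998,0]);LAT=np.array([.998,.0618,0])
def lane(tag,roi=(190,310,200,360)):
    s=bot.observe(); ps=s['position']; R=Ro.from_euler('xyz',s['tool_rot']).as_matrix()
    nose=ps-.21*R[:,0]; q=nose-D
    print('nose t %.1f lat %.1f z %.1f yaw %.2f'%(q@AX*1e3,q@LAT*1e3,ps[2]*1e3,np.degrees(s['tool_rot'][2])), 'F',s['force'].round(1),'clk',round(s['clock'],2),'w',s['grip_width'].round(4))
    p,d=bot.grab_frame('top');a,b,c,e=roi;cv2.imwrite(f'pics/t{tag}.png',cv2.resize(p[a:b,c:e,::-1],None,fx=5,fy=5,interpolation=2))
E
python3 - <<'E'
from h import *
lane('4')
E
```

```text
Traceback (most recent call last):
  File "h.py", line 22, in lane
    print('nose t %.1f lat %.1f z %.1f yaw %.2f'%(q@AX*1e3,q@LAT*1e3,ps[2]*1e3,np.degrees(s['tool_rot'][2])), 'F',s['force'].round(1),'clk',round(s['clock'],2),'w',s['grip_width'].round(4))
                                                                                                                                                                    ^^^^^^^^^^^^^^^^^^^^^
AttributeError: 'float' object has no attribute 'round'
```

```bash
sed -i "s/s\['grip_width'\].round(4))/round(s['grip_width'],4))/" h.py
python3 - <<'E'
from h import *
lane('4')
E
```

```text
nose t -169.9 lat 0.9 z 32.6 yaw -86.63 F [-0.2 -3.9 -2.5] clk 5.78 w 0.0233
```

View pics/t4.png

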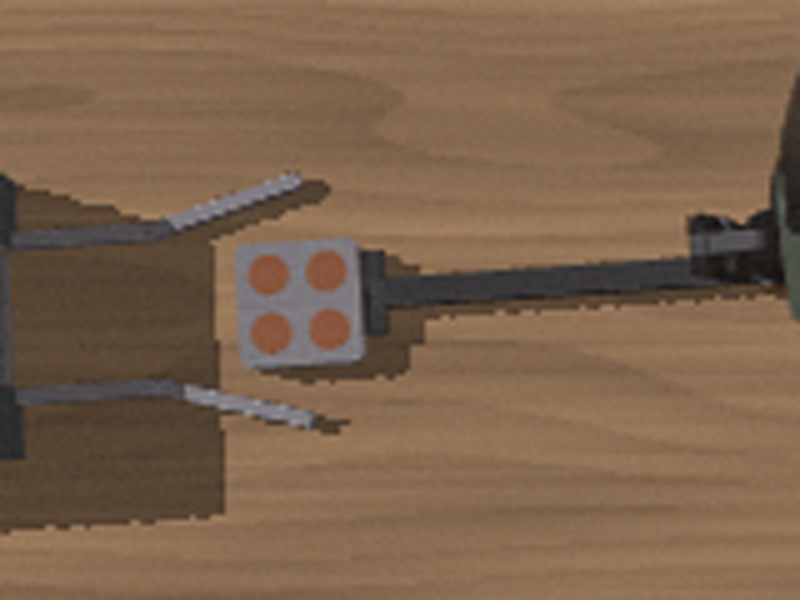

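```bash
cat >> h.py <<'E'
def discs(png,off,sc=5):
    sub=cv2.imread(png).astype(float)[:,:,::-1]
    bw=(sub[:,:,0]/(sub[:,:,2]+1)>1.65).astype(np.uint8)
    k,l,s,c=cv2.connectedComponentsWithStats(bw);C=[]
    for i in range(1,k):
        if 600<s[i,4]<2500:
            px=(c[i]+.5)/sc-.5+np.array(off); C.append(onplane('top',px[0],px[1],.022))
    C=np.array(C)
    if len(C)==4:
        m=C.mean(0)-D; r=cv2.minAreaRect((C[:,:2]*1e3).astype(np.float32))
        print('block t %.1f lat %.1f ang'%(m@AX*1e3,m@LAT*1e3),r[2])
    else: print('discs',len(C))
E
python3 - <<'E'
from h import *
discs('pics/t4.png',(200,190))
# lane centre from rails in image: sample known z=.014 lateral of rails
d=np.load('pics/t3d.npy');v,u=np.mgrid[0:420,0:560]
P=pts("top",u.ravel(),v.ravel(),d.ravel())
q=P-D;t=q@AX;l=q@LAT
s=(abs(P[:,2]-.0145)<.004)&(t>-.068)&(t<-.015)&(abs(l)<.05)
for sg in(-1,1): 
    k=s&(l*sg>0); print(sg,l[k].min(),l[k].max(),l[k].mean(),k.sum())
    kk=np.polyfit(t[k],l[k],1);print(kk)
E
```

```text
block t -139.4 lat -2.5 ang 3.5664901733398438
-1 -0.04207863628084115 -0.03416861337014739 -0.03814735726729883 74
[ 0.00278906 -0.03803284]
1 0.03350109953518714 0.04183353530627356 0.03767042309907889 70
[0.00805622 0.03800459]
```

>>> arm_command(moves=[{"rx":0,"ry":0,"rz":0,"x":-0.3,"y":0,"z":0.01,"gripper":-1},{"rx":0,"ry":0,"rz":0,"x":-0.6,"y":0,"z":0.03,"gripper":-1},{"rx":0,"ry":0,"rz":0,"x":-0.9,"y":0,"z":0.05,"gripper":-1},{"rx":0,"ry":0,"rz":0,"x":-1.2,"y":0,"z":0.07,"gripper":-1},{"rx":0,"ry":0,"rz":0,"x":-1.5,"y":0,"z":0.09,"gripper":-1}])

```text
clock: 6.25
position: [0.5274, -0.2039, 0.0326]
tool_rot: [-1.571, 0.0, -1.512]
force: [0.1, -3.4, -1.9]
grip_width: 0.0233
```

>>> arm_command(moves=[{"rx":0,"ry":0,"rz":0,"x":-0.3,"y":0,"z":0.02,"gripper":-1},{"rx":0,"ry":0,"rz":0,"x":-0.6,"y":0,"z":0.04,"gripper":-1},{"rx":0,"ry":0,"rz":0,"x":-0.9,"y":0,"z":0.06,"gripper":-1},{"rx":0,"ry":0,"rz":0,"x":-1.2,"y":0,"z":0.08,"gripper":-1},{"rx":0,"ry":0,"rz":0,"x":-1.5,"y":0,"z":0.1,"gripper":-1}])

```text
clock: 6.67
position: [0.5275, -0.1889, 0.0326]
tool_rot: [-1.571, 0.0, -1.512]
force: [-0.5, -3.8, -2.0]
grip_width: 0.0232
```

```bash
python3 - <<'E'
from h import *
lane('5')
discs('pics/t5.png',(200,190))
E
```

```text
nose t -139.7 lat 3.0 z 32.6 yaw -86.63 F [-0.5 -3.8 -2. ] clk 6.67 w 0.0232
discs 6
```

View pics/t5.png

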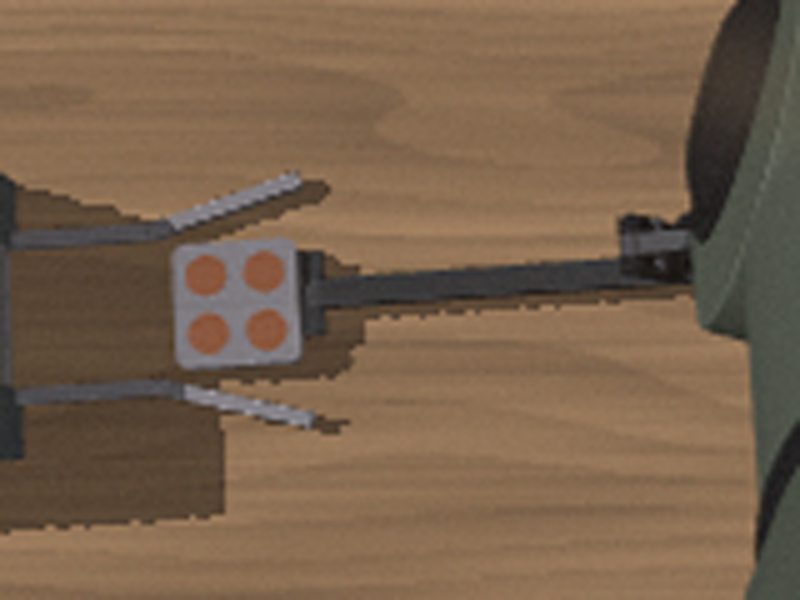

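```bash
python3 - <<'E'
from h import *
for x,y in((237,303),(298,301)):
    m=onplane('top',x/5+200-.4,y/5+190-.4,.022)-D; print(m@AX*1e3,m@LAT*1e3)
E
```

```text
-109.70516720083454 -1.1207439284529928
-139.12841222970877 -2.162275180178221
```

>>> arm_command(moves=[{"rx":0,"ry":0,"rz":0,"x":-0.3,"y":0,"z":0.01,"gripper":-1},{"rx":0,"ry":0,"rz":0,"x":-0.6,"y":0,"z":0.02,"gripper":-1},{"rx":0,"ry":0,"rz":0,"x":-0.9,"y":0,"z":0.03,"gripper":-1},{"rx":0,"ry":0,"rz":0,"x":-1.2,"y":0,"z":0.04,"gripper":-1},{"rx":0,"ry":0,"rz":0,"x":-1.5,"y":0,"z":0.05,"gripper":-1}])

```text
clock: 7.13
position: [0.5271, -0.1739, 0.0326]
tool_rot: [-1.571, 0.0, -1.512]
force: [-0.2, -3.3, -2.3]
grip_width: 0.0231
```

>>> arm_command(moves=[{"rx":0,"ry":0,"rz":0,"x":-0.3,"y":0,"z":0,"gripper":-1},{"rx":0,"ry":0,"rz":0,"x":-0.6,"y":0,"z":0,"gripper":-1},{"rx":0,"ry":0,"rz":0,"x":-0.9,"y":0,"z":0,"gripper":-1},{"rx":0,"ry":0,"rz":0,"x":-1.2,"y":0,"z":0,"gripper":-1},{"rx":0,"ry":0,"rz":0,"x":-1.5,"y":0,"z":0,"gripper":-1}])

```text
clock: 7.55
position: [0.5263, -0.1589, 0.0326]
tool_rot: [-1.571, 0.0, -1.512]
force: [0.4, -3.4, -1.3]
grip_width: 0.0235
```

>>> arm_command(moves=[{"rx":0,"ry":0,"rz":0,"x":-0.3,"y":0,"z":0,"gripper":-1},{"rx":0,"ry":0,"rz":0,"x":-0.6,"y":0,"z":0,"gripper":-1},{"rx":0,"ry":0,"rz":0,"x":-0.9,"y":0,"z":0,"gripper":-1},{"rx":0,"ry":0,"rz":0,"x":-1.2,"y":0,"z":0,"gripper":-1},{"rx":0,"ry":0,"rz":0,"x":-1.5,"y":0,"z":0,"gripper":-1}])

```text
clock: 7.97
position: [0.5254, -0.144, 0.0326]
tool_rot: [-1.571, 0.0, -1.512]
force: [1.5, -2.2, -1.8]
grip_width: 0.0233
```

```bash
python3 - <<'E'
from h import *
lane('6',(190,310,180,340))
discs('pics/t6.png',(180,190))
E
```

```text
nose t -94.7 lat 3.6 z 32.6 yaw -86.63 F [ 1.5 -2.2 -1.8] clk 7.97 w 0.0233
discs 5
```

View pics/t6.png

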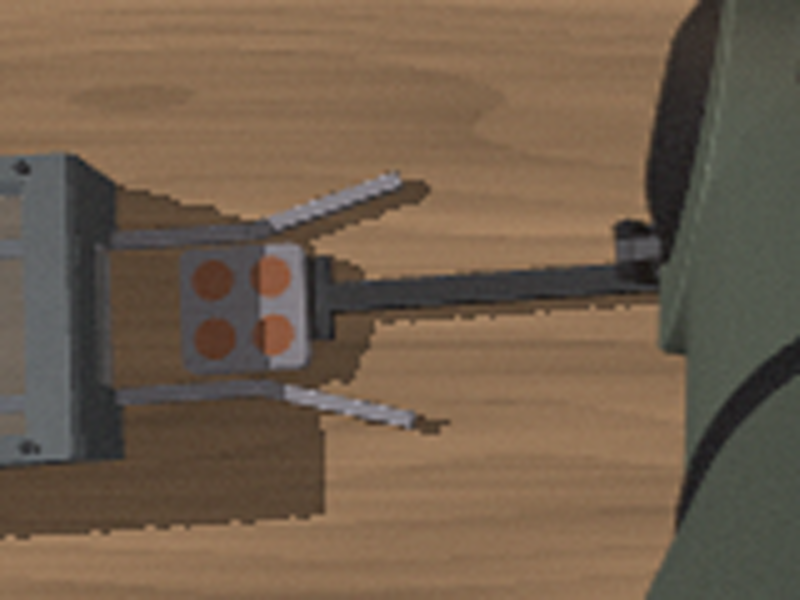

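>>> arm_command(moves=[{"rx":0,"ry":0,"rz":0,"x":-0.3,"y":0,"z":0,"gripper":-1},{"rx":0,"ry":0,"rz":0,"x":-0.6,"y":0,"z":0,"gripper":-1},{"rx":0,"ry":0,"rz":0,"x":-0.9,"y":0,"z":0,"gripper":-1},{"rx":0,"ry":0,"rz":0,"x":-1.2,"y":0,"z":0,"gripper":-1},{"rx":0,"ry":0,"rz":0,"x":-1.5,"y":0,"z":0,"gripper":-1}])

```text
clock: 8.43
position: [0.5245, -0.129, 0.0326]
tool_rot: [-1.571, 0.0, -1.512]
force: [-0.0, -3.9, -2.0]
grip_width: 0.0234
```

>>> arm_command(moves=[{"rx":0,"ry":0,"rz":0,"x":-0.3,"y":0,"z":0,"gripper":-1},{"rx":0,"ry":0,"rz":0,"x":-0.6,"y":0,"z":0,"gripper":-1},{"rx":0,"ry":0,"rz":0,"x":-0.9,"y":0,"z":0,"gripper":-1},{"rx":0,"ry":0,"rz":0,"x":-1.2,"y":0,"z":0,"gripper":-1},{"rx":0,"ry":0,"rz":0,"x":-1.5,"y":0,"z":0,"gripper":-1}])

```text
clock: 8.85
position: [0.5236, -0.114, 0.0326]
tool_rot: [-1.571, 0.0, -1.512]
force: [0.6, -3.2, -2.0]
grip_width: 0.0236
```

```bash
python3 - <<'E'
from h import *
lane('7',(190,310,160,320))
E
```

```text
nose t -64.7 lat 3.7 z 32.6 yaw -86.64 F [ 0.6 -3.2 -2. ] clk 8.85 w 0.0236
```

View pics/t7.png

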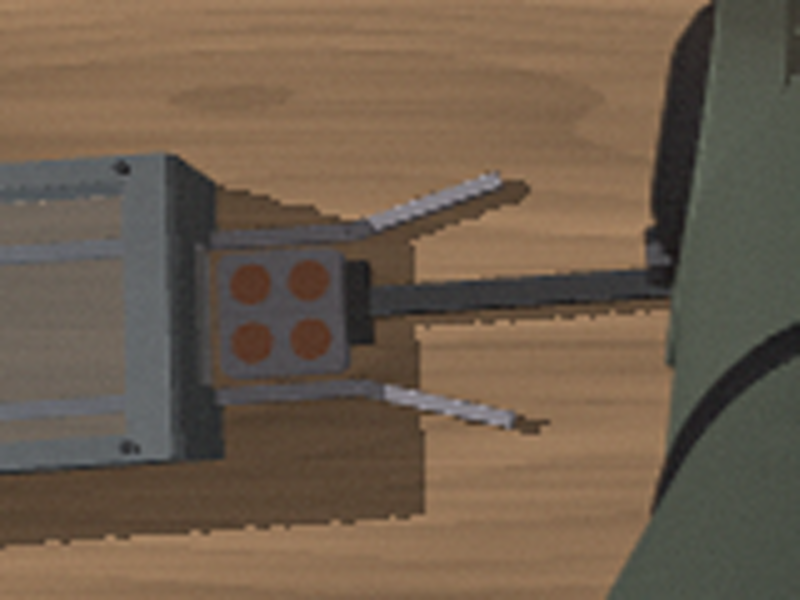

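Block is well centred just at the flap. Continue gently through it at 2.5 mm/row.

>>> arm_command(moves=[{"rx":0,"ry":0,"rz":0,"x":-0.25,"y":0,"z":0,"gripper":-1},{"rx":0,"ry":0,"rz":0,"x":-0.5,"y":0,"z":0,"gripper":-1},{"rx":0,"ry":0,"rz":0,"x":-0.75,"y":0,"z":0,"gripper":-1},{"rx":0,"ry":0,"rz":0,"x":-1.0,"y":0,"z":0,"gripper":-1},{"rx":0,"ry":0,"rz":0,"x":-1.25,"y":0,"z":0,"gripper":-1}])

```text
clock: 9.32
position: [0.5229, -0.1019, 0.0326]
tool_rot: [-1.571, -0.0, -1.512]
force: [0.3, -5.3, -1.0]
grip_width: 0.0237
```

>>> arm_command(moves=[{"rx":0,"ry":0,"rz":0,"x":-0.25,"y":0,"z":0,"gripper":-1},{"rx":0,"ry":0,"rz":0,"x":-0.5,"y":0,"z":0,"gripper":-1},{"rx":0,"ry":0,"rz":0,"x":-0.75,"y":0,"z":0,"gripper":-1},{"rx":0,"ry":0,"rz":0,"x":-1.0,"y":0,"z":0,"gripper":-1},{"rx":0,"ry":0,"rz":0,"x":-1.25,"y":0,"z":0,"gripper":-1}])

```text
clock: 9.73
position: [0.5222, -0.0897, 0.0327]
tool_rot: [-1.571, -0.001, -1.513]
force: [0.0, -7.2, -1.4]
grip_width: 0.0232
```

>>> arm_command(moves=[{"rx":0,"ry":0,"rz":0,"x":-0.3,"y":0,"z":0,"gripper":-1},{"rx":0,"ry":0,"rz":0,"x":-0.6,"y":0,"z":0,"gripper":-1},{"rx":0,"ry":0,"rz":0,"x":-0.9,"y":0,"z":0,"gripper":-1},{"rx":0,"ry":0,"rz":0,"x":-1.2,"y":0,"z":0,"gripper":-1},{"rx":0,"ry":0,"rz":0,"x":-1.5,"y":0,"z":0,"gripper":-1}])

```text
clock: 10.15
position: [0.5213, -0.0748, 0.0327]
tool_rot: [-1.571, -0.001, -1.513]
force: [1.2, -7.2, -0.7]
grip_width: 0.0234
```

```bash
python3 - <<'E'
from h import *
lane('8',(190,310,140,300))
E
```

```text
nose t -25.4 lat 4.0 z 32.7 yaw -86.67 F [ 1.2 -7.2 -0.7] clk 10.15 w 0.0234
```

View pics/t8.png

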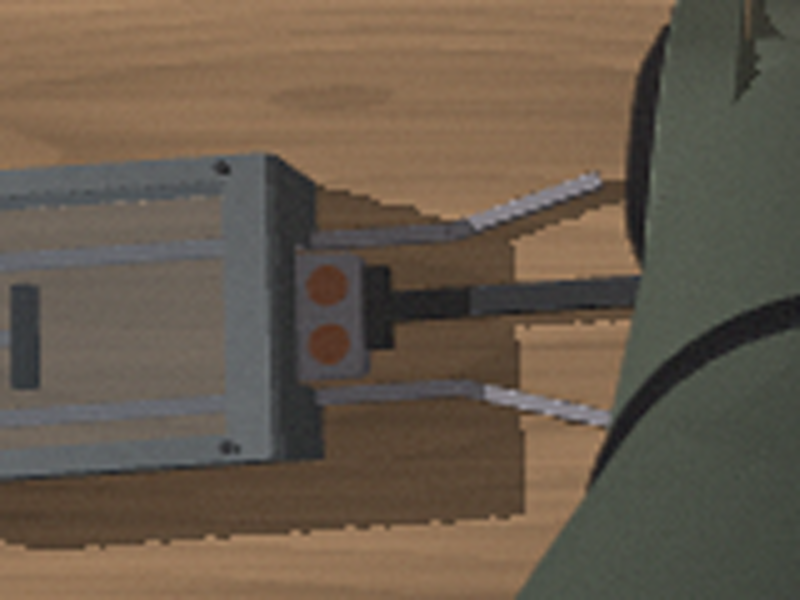

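>>> arm_command(moves=[{"rx":0,"ry":0,"rz":0,"x":-0.3,"y":0,"z":0,"gripper":-1},{"rx":0,"ry":0,"rz":0,"x":-0.6,"y":0,"z":-0.01,"gripper":-1},{"rx":0,"ry":0,"rz":0,"x":-0.9,"y":0,"z":-0.01,"gripper":-1},{"rx":0,"ry":0,"rz":0,"x":-1.2,"y":0,"z":-0.02,"gripper":-1},{"rx":0,"ry":0,"rz":0,"x":-1.5,"y":0,"z":-0.02,"gripper":-1}])

```text
clock: 10.62
position: [0.5202, -0.0596, 0.0326]
tool_rot: [-1.571, -0.0, -1.512]
force: [0.3, -6.0, -0.8]
grip_width: 0.0231
```

>>> arm_command(moves=[{"rx":0,"ry":0,"rz":0,"x":-0.3,"y":0,"z":0,"gripper":-1},{"rx":0,"ry":0,"rz":0,"x":-0.6,"y":0,"z":-0.01,"gripper":-1},{"rx":0,"ry":0,"rz":0,"x":-0.9,"y":0,"z":-0.01,"gripper":-1},{"rx":0,"ry":0,"rz":0,"x":-1.2,"y":0,"z":-0.02,"gripper":-1},{"rx":0,"ry":0,"rz":0,"x":-1.5,"y":0,"z":-0.02,"gripper":-1}])

```text
clock: 11.03
position: [0.5191, -0.0446, 0.0326]
tool_rot: [-1.571, -0.0, -1.512]
force: [0.5, -7.1, -0.7]
grip_width: 0.0234
```

>>> arm_command(moves=[{"rx":0,"ry":0,"rz":0,"x":-0.3,"y":0,"z":0,"gripper":-1},{"rx":0,"ry":0,"rz":0,"x":-0.6,"y":0,"z":0,"gripper":-1},{"rx":0,"ry":0,"rz":0,"x":-0.9,"y":0,"z":0,"gripper":-1},{"rx":0,"ry":0,"rz":0,"x":-1.2,"y":0,"z":0,"gripper":-1},{"rx":0,"ry":0,"rz":0,"x":-1.5,"y":0,"z":0,"gripper":-1}])

```text
clock: 11.45
position: [0.5182, -0.0296, 0.0326]
tool_rot: [-1.571, -0.0, -1.512]
force: [-0.2, -6.7, -0.3]
grip_width: 0.0231
```

```bash
python3 - <<'E'
from h import *
lane('9',(190,310,110,270))
p,d=bot.grab_frame('side');cv2.imwrite('pics/s9.png',cv2.resize(p[130:400,230:430,::-1],None,fx=2.2,fy=2.2))
E
```

```text
nose t 19.8 lat 3.6 z 32.6 yaw -86.65 F [-0.2 -6.7 -0.3] clk 11.45 w 0.0231
```

View pics/t9.png

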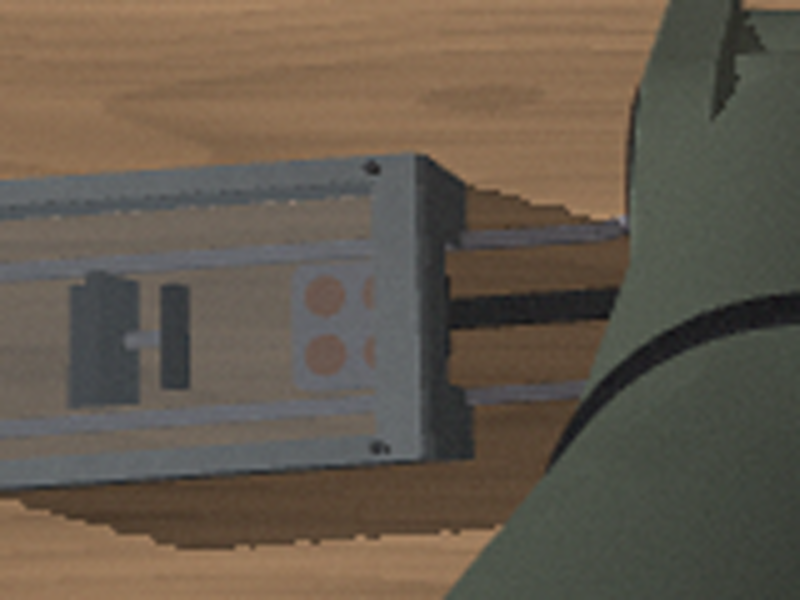

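View pics/s9.png

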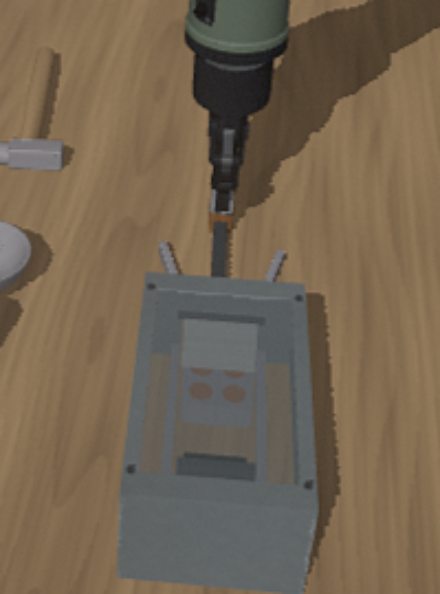

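>>> arm_command(moves=[{"rx":0,"ry":0,"rz":0,"x":-0.3,"y":0,"z":0,"gripper":-1},{"rx":0,"ry":0,"rz":0,"x":-0.6,"y":0,"z":0,"gripper":-1},{"rx":0,"ry":0,"rz":0,"x":-0.9,"y":0,"z":0,"gripper":-1},{"rx":0,"ry":0,"rz":0,"x":-1.2,"y":0,"z":0,"gripper":-1},{"rx":0,"ry":0,"rz":0,"x":-1.5,"y":0,"z":0,"gripper":-1}])

```text
clock: 11.97
position: [0.5173, -0.0148, 0.0326]
tool_rot: [-1.571, -0.0, -1.513]
force: [0.4, -5.8, -0.9]
grip_width: 0.0231
```

>>> arm_command(moves=[{"rx":0,"ry":0,"rz":0,"x":-0.3,"y":0,"z":0,"gripper":-1},{"rx":0,"ry":0,"rz":0,"x":-0.6,"y":0,"z":0,"gripper":-1},{"rx":0,"ry":0,"rz":0,"x":-0.9,"y":0,"z":0,"gripper":-1},{"rx":0,"ry":0,"rz":0,"x":-1.2,"y":0,"z":0,"gripper":-1},{"rx":0,"ry":0,"rz":0,"x":-1.5,"y":0,"z":0,"gripper":-1}])

```text
clock: 12.38
position: [0.5162, 0.0007, 0.0324]
tool_rot: [-1.571, -0.0, -1.512]
force: [1.1, -3.5, -6.2]
grip_width: 0.0234
```

```bash
python3 - <<'E'
from h import *
lane('10',(190,310,110,270))
E
```

```text
nose t 50.2 lat 3.4 z 32.4 yaw -86.63 F [ 1.1 -3.5 -6.2] clk 12.38 w 0.0234
```

View pics/t10.png

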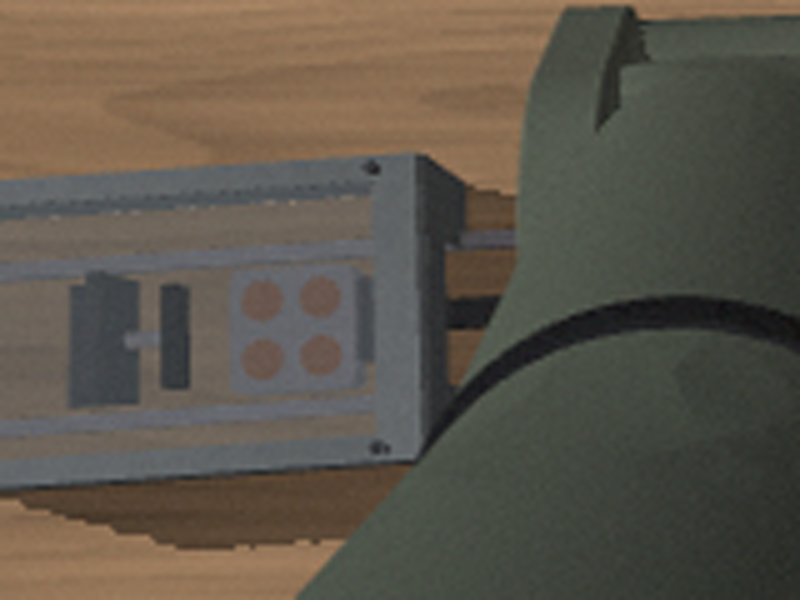

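>>> arm_command(moves=[{"rx":0,"ry":0,"rz":0,"x":-0.25,"y":0,"z":0,"gripper":-1},{"rx":0,"ry":0,"rz":0,"x":-0.5,"y":0,"z":0,"gripper":-1},{"rx":0,"ry":0,"rz":0,"x":-0.75,"y":0,"z":0,"gripper":-1},{"rx":0,"ry":0,"rz":0,"x":-0.95,"y":0,"z":0,"gripper":-1},{"rx":0,"ry":0,"rz":0,"x":-1.1,"y":0,"z":0,"gripper":-1}])

```text
clock: 12.85
position: [0.5158, 0.0117, 0.0326]
tool_rot: [-1.571, 0.0, -1.512]
force: [0.3, -3.1, -5.9]
grip_width: 0.0234
```

>>> arm_command(moves=[{"rx":0,"ry":0,"rz":0,"x":-0.1,"y":0,"z":0,"gripper":-1},{"rx":0,"ry":0,"rz":0,"x":-0.2,"y":0,"z":0,"gripper":-1},{"rx":0,"ry":0,"rz":0,"x":-0.3,"y":0,"z":0,"gripper":-1}])

```text
clock: 13.1
position: [0.5157, 0.0145, 0.0326]
tool_rot: [-1.571, -0.0, -1.512]
force: [0.3, -2.9, -6.1]
grip_width: 0.0237
```

>>> arm_command(moves=[{"rx":0,"ry":0,"rz":0,"x":-0.1,"y":0,"z":0,"gripper":-1},{"rx":0,"ry":0,"rz":0,"x":-0.2,"y":0,"z":0,"gripper":-1}])

```text
clock: 13.27
position: [0.5155, 0.0165, 0.0326]
tool_rot: [-1.571, -0.0, -1.512]
force: [0.7, -4.5, -6.3]
grip_width: 0.0231
```

```bash
python3 - <<'E'
from h import *
lane('11',(190,310,110,270))
E
```

```text
nose t 66.0 lat 3.7 z 32.6 yaw -86.64 F [ 0.7 -4.5 -6.3] clk 13.27 w 0.0231
```

View pics/t11.png

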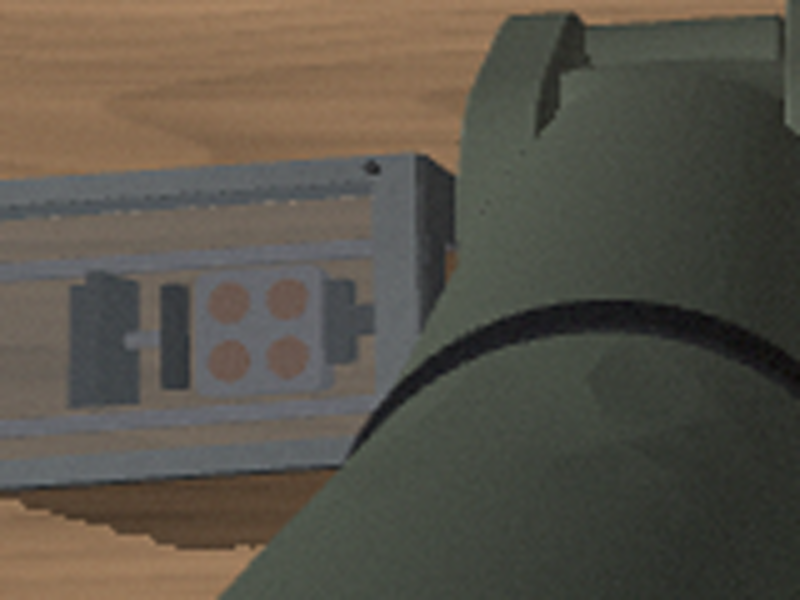

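>>> arm_command(moves=[{"rx":0,"ry":0,"rz":0,"x":-0.1,"y":0,"z":0,"gripper":-1},{"rx":0,"ry":0,"rz":0,"x":-0.2,"y":0,"z":0,"gripper":-1}])

```text
clock: 13.48
position: [0.5154, 0.0184, 0.0326]
tool_rot: [-1.571, -0.0, -1.512]
force: [0.3, -3.1, -7.0]
grip_width: 0.0236
```

>>> arm_command(moves=[{"rx":0,"ry":0,"rz":0,"x":-0.1,"y":0,"z":0,"gripper":-1}])

```text
clock: 13.57
position: [0.5154, 0.0195, 0.0326]
tool_rot: [-1.571, 0.0, -1.512]
force: [0.5, -2.8, -5.8]
grip_width: 0.0234
```

>>> arm_command(moves=[{"rx":0,"ry":0,"rz":0,"x":-0.1,"y":0,"z":0,"gripper":-1}])

```text
clock: 13.65
position: [0.5153, 0.0205, 0.0326]
tool_rot: [-1.571, 0.0, -1.512]
force: [0.5, -4.0, -6.6]
grip_width: 0.0234
```

```bash
python3 - <<'E'
from h import *
lane('12',(190,310,110,270))
E
```

```text
nose t 70.0 lat 3.7 z 32.6 yaw -86.63 F [ 0.5 -4.  -6.6] clk 13.65 w 0.0234
```

View pics/t12.png

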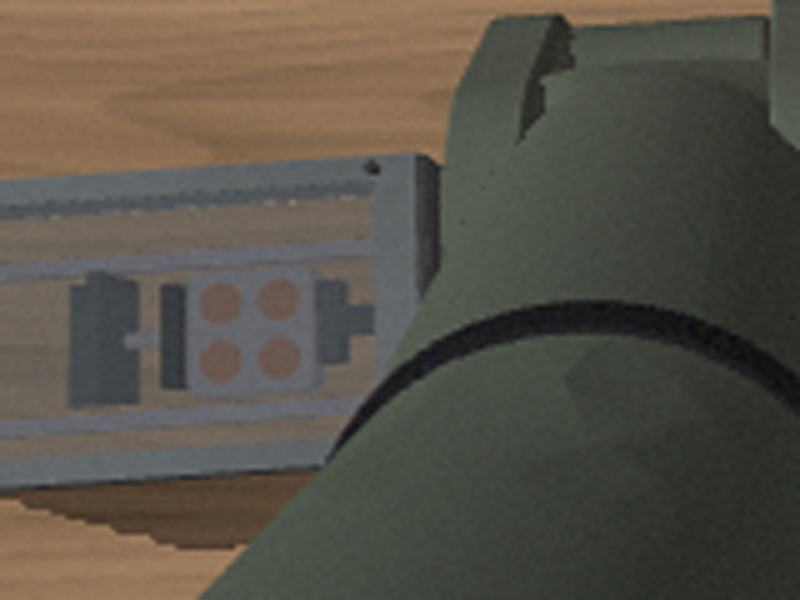

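Visually at contact (block left edge column 187 = pad's right edge). Feel forward in 1 mm steps.

>>> arm_command(moves=[{"rx":0,"ry":0,"rz":0,"x":-0.1,"y":0,"z":0,"gripper":-1}])

```text
clock: 13.78
position: [0.5152, 0.0214, 0.0326]
tool_rot: [-1.571, -0.0, -1.512]
force: [-0.3, -3.9, -5.9]
grip_width: 0.0234
```

>>> arm_command(moves=[{"rx":0,"ry":0,"rz":0,"x":-0.1,"y":0,"z":0,"gripper":-1}])

```text
clock: 13.87
position: [0.5152, 0.0225, 0.0326]
tool_rot: [-1.571, -0.0, -1.512]
force: [0.6, -3.8, -5.5]
grip_width: 0.0233
```

>>> arm_command(moves=[{"rx":0,"ry":0,"rz":0,"x":-0.1,"y":0,"z":0,"gripper":-1}])

```text
clock: 13.95
position: [0.5151, 0.0235, 0.0326]
tool_rot: [-1.571, 0.0, -1.512]
force: [0.5, -3.0, -6.5]
grip_width: 0.0232
```

```bash
python3 - <<'E'
from h import *
lane('13',(230,290,110,230))
E
```

```text
nose t 73.1 lat 3.7 z 32.6 yaw -86.64 F [ 0.5 -3.  -6.5] clk 13.95 w 0.0232
```

View pics/t13.png

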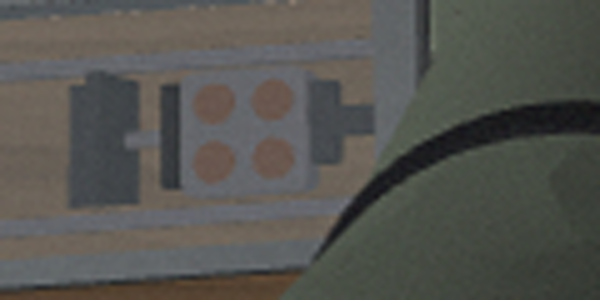

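>>> arm_command(moves=[{"rx":0,"ry":0,"rz":0,"x":-0.1,"y":0,"z":0,"gripper":-1},{"rx":0,"ry":0,"rz":0,"x":-0.2,"y":0,"z":0,"gripper":-1}])

```text
clock: 14.17
position: [0.515, 0.0254, 0.0326]
tool_rot: [-1.571, -0.0, -1.512]
force: [0.4, -5.0, -6.3]
grip_width: 0.0235
```

>>> arm_command(moves=[{"rx":0,"ry":0,"rz":0,"x":-0.1,"y":0,"z":0,"gripper":-1}])

```text
clock: 14.25
position: [0.515, 0.0263, 0.0326]
tool_rot: [-1.571, -0.0, -1.512]
force: [-0.2, -5.8, -6.5]
grip_width: 0.0236
```

>>> arm_command(moves=[{"rx":0,"ry":0,"rz":0,"x":-0.1,"y":0,"z":0,"gripper":-1}])

```text
clock: 14.33
position: [0.5149, 0.0272, 0.0326]
tool_rot: [-1.571, -0.0, -1.512]
force: [0.0, -6.6, -5.0]
grip_width: 0.0235
```

>>> arm_command(moves=[{"rx":0,"ry":0,"rz":0,"x":-0.1,"y":0,"z":0,"gripper":-1}])

```text
clock: 14.42
position: [0.5148, 0.028, 0.0326]
tool_rot: [-1.571, -0.0, -1.512]
force: [0.7, -7.7, -5.4]
grip_width: 0.0233
```

```bash
python3 - <<'E'
from h import *
lane('14',(230,290,110,230))
E
```

```text
nose t 77.5 lat 3.8 z 32.6 yaw -86.66 F [ 0.7 -7.7 -5.4] clk 14.42 w 0.0233
```

View pics/t14.png

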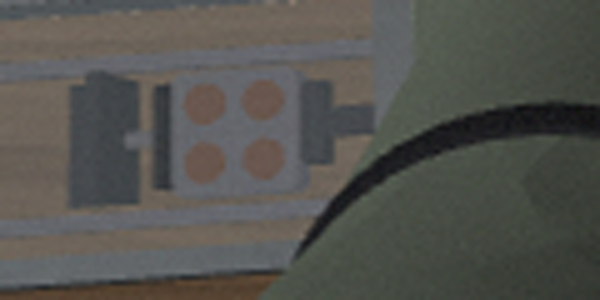

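>>> arm_command(moves=[{"rx":0,"ry":0,"rz":0,"x":-0.1,"y":0,"z":0,"gripper":-1},{"rx":0,"ry":0,"rz":0,"x":-0.1,"y":0,"z":0,"gripper":-1},{"rx":0,"ry":0,"rz":0,"x":-0.1,"y":0,"z":0,"gripper":-1}])

```text
clock: 14.72
position: [0.5148, 0.0289, 0.0326]
tool_rot: [-1.571, -0.001, -1.513]
force: [-0.7, -7.0, -5.2]
grip_width: 0.0234
```

>>> arm_command(moves=[{"rx":0,"ry":0,"rz":0,"x":0.1,"y":0,"z":0,"gripper":-1},{"rx":0,"ry":0,"rz":0,"x":0.2,"y":0,"z":0,"gripper":-1},{"rx":0,"ry":0,"rz":0,"x":0.4,"y":0,"z":0,"gripper":-1},{"rx":0,"ry":0,"rz":0,"x":0.7,"y":0,"z":0,"gripper":-1},{"rx":0,"ry":0,"rz":0,"x":1.0,"y":0,"z":0,"gripper":-1}])

```text
clock: 15.13
position: [0.5153, 0.0195, 0.0325]
tool_rot: [-1.571, 0.0, -1.512]
force: [0.3, 1.6, -7.7]
grip_width: 0.0232
```

```bash
python3 - <<'E'
from h import *
lane('15',(230,290,110,230))
E
```

```text
nose t 69.0 lat 3.5 z 32.5 yaw -86.61 F [ 0.3  1.6 -7.7] clk 15.13 w 0.0232
```

View pics/t15.png

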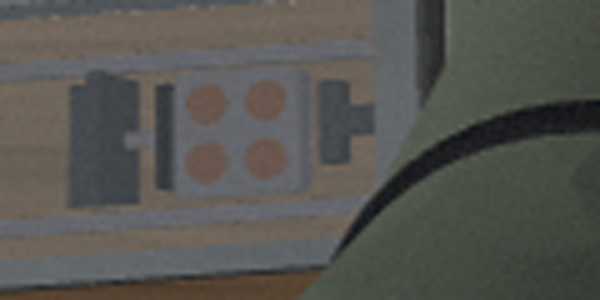

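>>> arm_command(moves=[{"rx":0,"ry":0,"rz":0,"x":0.5,"y":0,"z":0,"gripper":-1},{"rx":0,"ry":0,"rz":0,"x":1.0,"y":0,"z":0,"gripper":-1},{"rx":0,"ry":0,"rz":0,"x":1.5,"y":0,"z":0,"gripper":-1},{"rx":0,"ry":0,"rz":0,"x":2.0,"y":0,"z":0,"gripper":-1},{"rx":0,"ry":0,"rz":0,"x":2.5,"y":0,"z":0,"gripper":-1}])

```text
clock: 15.6
position: [0.5168, -0.0062, 0.0326]
tool_rot: [-1.571, -0.0, -1.512]
force: [-0.2, 2.9, -11.0]
grip_width: 0.0234
```

>>> arm_command(moves=[{"rx":0,"ry":0,"rz":0,"x":0.5,"y":0,"z":0,"gripper":-1},{"rx":0,"ry":0,"rz":0,"x":1.0,"y":0,"z":0,"gripper":-1},{"rx":0,"ry":0,"rz":0,"x":1.5,"y":0,"z":0,"gripper":-1},{"rx":0,"ry":0,"rz":0,"x":2.0,"y":0,"z":0,"gripper":-1},{"rx":0,"ry":0,"rz":0,"x":2.5,"y":0,"z":0,"gripper":-1}])

```text
clock: 16.02
position: [0.5185, -0.0316, 0.0328]
tool_rot: [-1.57, -0.0, -1.513]
force: [-0.3, -1.8, -3.1]
grip_width: 0.0233
```

>>> arm_command(moves=[{"rx":0,"ry":0,"rz":0,"x":0.4,"y":0,"z":0,"gripper":-1},{"rx":0,"ry":0,"rz":0,"x":0.8,"y":0,"z":0,"gripper":-1},{"rx":0,"ry":0,"rz":0,"x":1.2,"y":0,"z":0,"gripper":-1},{"rx":0,"ry":0,"rz":0,"x":1.6,"y":0,"z":0,"gripper":-1},{"rx":0,"ry":0,"rz":0,"x":2.0,"y":0,"z":0,"gripper":-1}])

```text
clock: 16.43
position: [0.5195, -0.0507, 0.0326]
tool_rot: [-1.571, 0.0, -1.512]
force: [0.1, 0.3, -2.4]
grip_width: 0.0234
```

```bash
python3 - <<'E'
from h import *
lane('16',(190,310,110,270))
E
```

```text
nose t -1.3 lat 3.5 z 32.6 yaw -86.63 F [ 0.1  0.3 -2.4] clk 16.43 w 0.0234
```

View pics/t16.png

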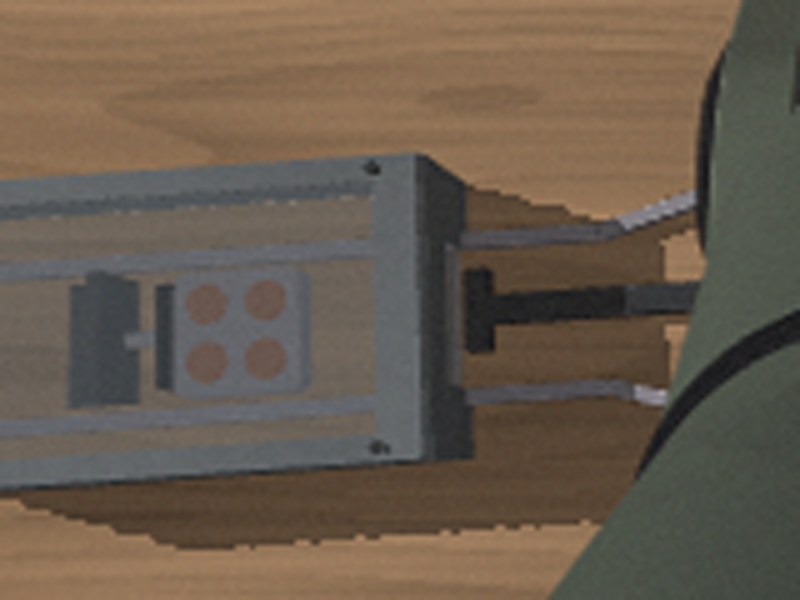

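>>> arm_command(moves=[{"rx":0,"ry":0,"rz":0,"x":1,"y":0,"z":0,"gripper":-1},{"rx":0,"ry":0,"rz":0,"x":3,"y":0,"z":0,"gripper":-1},{"rx":0,"ry":0,"rz":0,"x":5,"y":0,"z":0,"gripper":-1},{"rx":0,"ry":0,"rz":0,"x":7,"y":0,"z":0,"gripper":-1},{"rx":0,"ry":0,"rz":0,"x":9,"y":0,"z":0,"gripper":-1}])

```text
clock: 16.9
position: [0.5247, -0.1417, 0.0326]
tool_rot: [-1.571, 0.0, -1.512]
force: [-0.1, -0.2, -2.4]
grip_width: 0.0234
```

>>> arm_command(moves=[{"rx":0,"ry":0,"rz":0,"x":2,"y":0,"z":0,"gripper":-1},{"rx":0,"ry":0,"rz":0,"x":4,"y":0,"z":0,"gripper":-1},{"rx":0,"ry":0,"rz":0,"x":6,"y":0,"z":0,"gripper":-1},{"rx":0,"ry":0,"rz":0,"x":8,"y":0,"z":0,"gripper":-1},{"rx":0,"ry":0,"rz":0,"x":8.5,"y":0,"z":0,"gripper":-1}])

```text
clock: 17.32
position: [0.5292, -0.2293, 0.0327]
tool_rot: [-1.571, -0.002, -1.515]
force: [-1.0, 0.4, -1.9]
grip_width: 0.0233
```

>>> arm_command(moves=[{"rx":0,"ry":0,"rz":0,"x":0,"y":0.05,"z":0,"gripper":-1},{"rx":0,"ry":0,"rz":0,"x":0,"y":0.1,"z":0,"gripper":-1},{"rx":0,"ry":0,"rz":0,"x":0,"y":0.1,"z":0,"gripper":-1}])

```text
clock: 17.57
position: [0.5299, -0.2243, 0.0316]
tool_rot: [-1.571, 0.0, -1.511]
force: [-0.1, -1.6, 0.6]
grip_width: 0.0228
```

>>> arm_command(moves=[{"rx":0,"ry":0,"rz":0,"x":0,"y":0.05,"z":0,"gripper":-1},{"rx":0,"ry":0,"rz":0,"x":0,"y":0.05,"z":0,"gripper":-1}])

```text
clock: 17.73
position: [0.53, -0.2243, 0.0312]
tool_rot: [-1.571, 0.0, -1.511]
force: [0.1, -0.7, 3.0]
grip_width: 0.0233
```

Bar now rests on the bench (Fz positive). Nose at t ≈ −175, clear of the rails. Release.

>>> arm_command(moves=[{"rx":0,"ry":0,"rz":0,"x":0,"y":-0.05,"z":0,"gripper":1},{"rx":0,"ry":0,"rz":0,"x":0,"y":-0.05,"z":0,"gripper":1},{"rx":0,"ry":0,"rz":0,"x":0,"y":-0.05,"z":0,"gripper":1},{"rx":0,"ry":0,"rz":0,"x":0,"y":-0.05,"z":0,"gripper":1},{"rx":0,"ry":0,"rz":0,"x":0,"y":-0.05,"z":0,"gripper":1}])

```text
clock: 18.15
position: [0.5298, -0.225, 0.0315]
tool_rot: [-1.571, 0.0, -1.512]
force: [0.1, 0.6, -0.1]
grip_width: 0.0818
```

>>> arm_command(moves=[{"rx":0,"ry":0,"rz":0,"x":0,"y":0,"z":0,"gripper":1},{"rx":0,"ry":0,"rz":0,"x":0,"y":0,"z":0,"gripper":1},{"rx":0,"ry":0,"rz":0,"x":0,"y":0,"z":0,"gripper":1},{"rx":0,"ry":0,"rz":0,"x":0,"y":0,"z":0,"gripper":1},{"rx":0,"ry":0,"rz":0,"x":0,"y":0,"z":0,"gripper":1}])

```text
clock: 18.57
position: [0.5298, -0.2252, 0.0316]
tool_rot: [-1.571, 0.0, -1.512]
force: [-0.1, 0.6, -0.2]
grip_width: 0.0852
```

```bash
python3 - <<'E'
from h import *
p,d=bot.grab_frame('side');cv2.imwrite('pics/s17.png',cv2.resize(p[60:400,220:450,::-1],None,fx=1.75,fy=1.75))
lane('17')
E
```

```text
nose t -176.0 lat 3.0 z 31.6 yaw -86.64 F [ 0.8 -0.5  0.2] clk 18.62 w 0.0851
```

View pics/s17.png

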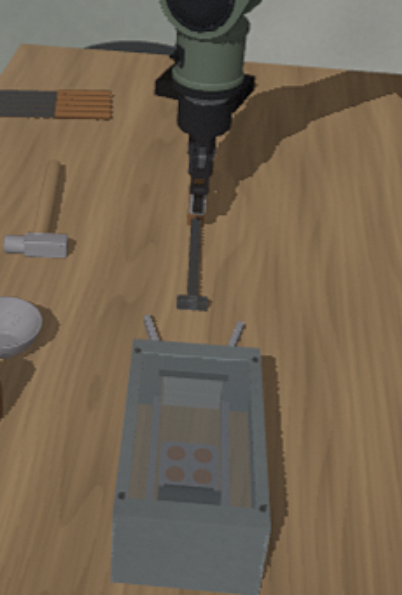

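Open, bar free, flap shut. Lift straight up, then away.

>>> arm_command(moves=[{"rx":0,"ry":0,"rz":0,"x":0,"y":-1.5,"z":0,"gripper":1},{"rx":0,"ry":0,"rz":0,"x":0,"y":-4,"z":0,"gripper":1},{"rx":0,"ry":0,"rz":0,"x":0,"y":-7,"z":0,"gripper":1},{"rx":0,"ry":0,"rz":0,"x":0,"y":-10,"z":0,"gripper":1},{"rx":0,"ry":0,"rz":0,"x":0,"y":-13,"z":0,"gripper":1}])

```text
clock: 19.08
position: [0.5295, -0.2251, 0.163]
tool_rot: [-1.571, 0.0, -1.512]
force: [0.4, -0.3, -0.0]
grip_width: 0.0855
```

>>> arm_command(moves=[{"rx":0,"ry":0,"rz":0,"x":4,"y":-3,"z":0,"gripper":1},{"rx":0,"ry":0,"rz":0,"x":8,"y":-5,"z":0,"gripper":1},{"rx":0,"ry":0,"rz":0,"x":12,"y":-5,"z":0,"gripper":1},{"rx":0,"ry":0,"rz":0,"x":15,"y":-5,"z":0,"gripper":1},{"rx":0,"ry":0,"rz":0,"x":17,"y":-5,"z":0,"gripper":1}])

```text
clock: 19.5
position: [0.5386, -0.3999, 0.2123]
tool_rot: [-1.57, -0.002, -1.515]
force: [0.5, -0.1, 0.6]
grip_width: 0.0857
```

>>> arm_command(moves=[{"rx":0,"ry":0,"rz":0,"x":0,"y":0,"z":0,"gripper":1},{"rx":0,"ry":0,"rz":0,"x":0,"y":0,"z":0,"gripper":1},{"rx":0,"ry":0,"rz":0,"x":0,"y":0,"z":0,"gripper":1}])

```text
clock: 19.75
position: [0.5398, -0.394, 0.2113]
tool_rot: [-1.571, 0.001, -1.512]
force: [-0.6, 0.4, 0.1]
grip_width: 0.0852
```

```bash
python3 - <<'E'
from h import *
lane('18',(200,310,80,230))
p,d=bot.grab_frame('top');cv2.imwrite('pics/t18f.png',p[:,:,::-1])
p,d=bot.grab_frame('side');cv2.imwrite('pics/s18.png',cv2.resize(p[60:400,170:450,::-1],None,fx=1.75,fy=1.75))
discs('pics/t18.png',(80,200))
E
```

```text
nose t -345.2 lat 2.4 z 211.3 yaw -86.61 F [-0.6  0.4  0.1] clk 19.75 w 0.0852
discs 0
```

View pics/t18.png

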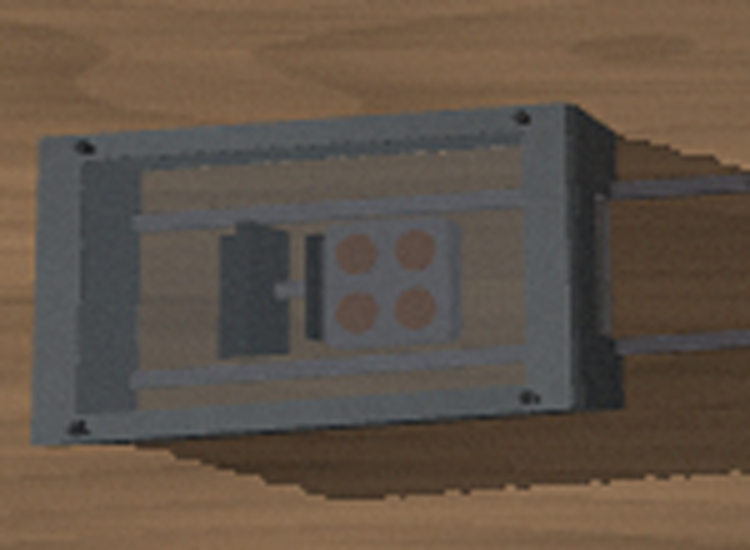

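View pics/t18f.png

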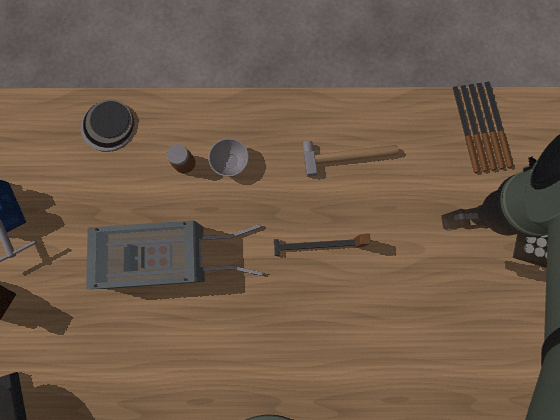

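View pics/s18.png

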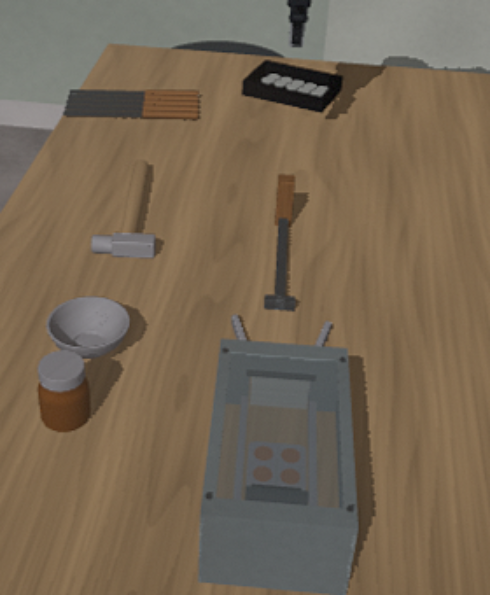

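```bash
python3 - <<'E'
from h import *
for f in('top0','t18f'):
    g=cv2.imread(f'pics/{f}.png').astype(float).mean(2)[251:265].mean(0)[136:152]
    for c in range(14):
        pass
    m=(g[:6].max()+g.min())/2; i=np.argmax(g[2:]<m)+2
    print(f,g.round(0),136+i-1+(g[i-1]-m)/(g[i-1]-g[i]))
bot.job_done()
E
```

```text
top0 [66. 69. 86. 88. 86. 89. 58. 51. 53. 51. 50. 52. 85. 88. 87. 87.] 141.61722846441947
t18f [66. 70. 86. 88. 90. 59. 52. 50. 67. 88. 91. 87. 84. 82. 82. 81.] 140.64646464646464
the job is handed in; nothing more can be done
```

The block is bedded lightly against the stop, the flap has shut behind it, and the bar is lying free on the bench. I handed the job in at about 20 s of the 72 s allowed.

- **Pushing:** I gripped the bar by its handle, lined it up with the lane, and pushed the block at about 12–36 mm/s. The highest push force I read was about 8 N against the 25 N limit, and I saw no sign of the block rubbing.
- **Stop:** The push force rose from about 3.5 N to 7.7 N, which means the pad was pressed about 3–4 mm before I backed off.
- **Withdrawing:** I drew the bar right out past the rails, set it down, opened the gripper and lifted it clear.

**Last checks:**
- **Pad:** The final picture shows the pad's back edge still about 1 pixel (2–3 mm) in from where it started. That is inside the light range of 1–9 mm, but the reading is coarse and I have no direct measurement. A by-eye reading of the same edge gave about 3.4 mm, so the two differ by about 1 mm.
- **Flap, bar and other things:** The flap is upright, the bar is flat on the bench, and the hammer, jar and bowl look unmoved in the pictures. I did not re-measure their positions.
- **Missed check:** My script that finds the copper discs missed them through the window, so I judged the block's final position by eye and from the pad.

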